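# Close a three-plate hand mould and hold it shut

## Robot

A 6-joint arm with a two-finger parallel gripper is mounted at the origin on the work surface. World frame = base frame: x ahead of the robot, y to its left, z up, the work surface at z = 0. Lengths are in m, angles in rad, forces in N, time in s.
With the tool pointing down it reaches from about 0.375 to 0.825 m from the base axis. Payload 5.5 kg.
Tool frame: the origin (TCP) lies at the very end of the fingers, on their centre line; the grasp point (between the pads) lies 19 mm behind it (robot.tcp_to_grasp is the z of the grasp point in the tool frame, in m); z points along the fingers, y is the direction in which the jaws open and shut (so a half turn about z gives the same grasp; the last joint's range is limited). The gripper opens to 85 mm and grips with 20 to 120 N. Pads are 22 mm wide; open, the fingers measure 114 mm over their backs; the gripper's body (76 mm by 85 mm) begins 54 mm behind the grasp point. The pads swing forward as they close: fully open they stand 13 mm farther back than shut.
Start: joints at [1.121, 0.314, -0.047, 1.21, 0, 1.571], TCP at [0.261, 0.54, 0.231] pointing down, gripper open.
Joint ranges: [-2.67, 2.67], [-0.69, 1.73], [-1.03, 1.25], [-2.08, 2.16], [-1.42, 1.45], [-3.14, 3.14]. Speed limits (rad/s): [2.39, 2.39, 3.01, 3.14, 3.14, 3.14].

## Interface

Orientations are given as a 3x3 rotation matrix whose columns are the frame's x, y, z axes.
In Python, from bench import robot, optics gives the robot as it stands. The module is installed in compiled form; this text tells all that it offers.
- The arm moves only by the tool arm_command, never from a script. Its argument "steps" is a list of rows, each a list of 7 numbers: the closure, from 0 (fully open) to 1 (shut), then the shift along the tool's x, y, z in cm, then the turn, a rotation vector about the tool's x, y, z in rad. In form: [[grip, tx, ty, tz, wx, wy, wz], ...]. A call has 1 to 5 rows; each row is the pose to reach, as a shift and turn from the pose commanded when the call began, along the tool's axes at that moment; what a row does not reach only later rows make up. A row lasts 1/12 s, in which the tool goes at most 41.7 mm and 7.16 degrees, less where a joint would pass 70% of its speed; a pose out of reach is approached as far as the arm can. A call with a gripper value outside its range is refused whole. The fingers move at their own pace and stop on an object; "squeeze" is the grip in N (left out, the last holds). Time passes only in rows, so rows that repeat a pose let the fingers close. It gives the time, the measured TCP pose, the force and the opening at its end, in the units of the state.
- robot.get_obs(): the state, without advancing time (a new reading comes with each control period).
- optics.camera(name): name is "scene" or "side" or "wrist"; returns a dict with "frame" (420x560x3 uint8, red, green, blue), "K" (3x3 intrinsics, pixels), "dist_coeffs" ([k1, k2, p1, p2, k3] as OpenCV has them; the pictures are not rectified), "extrinsics" (4x4, takes a point from world to camera coordinates); the wrist camera has in their place "hand_eye" (4x4, takes a point from camera to tool coordinates, whose origin is the TCP and whose axes are the flange's). Camera axes: x right, y down, z forward; pixel columns grow to the right and rows downward; lengths in m; the calibration is good to about 2 mm. A picture is of the moment at which its call begins: read the wrist's pose just before it. There is no depth.
- robot.finish_job(): hands the job in, once; it reports no verdict.
The state is a dict: "clock": time; "qpos": joint angles; "qvel": joint speeds; "joint_efforts": joint torques, N m; "eef_pos": TCP position; "orientation": TCP orientation; "ft_force": force on the tool from outside, world axes, zero at the start; "torque": the same for the moment, N m; "gripper_width": finger opening in m.
Only numpy, scipy, OpenCV 4.12 (cv2) and the standard library are available. Lean on these libraries where they do the work, as an engineer would, in place of code of your own. Each camera call takes 0.05 s, during which the arm holds its last target.

## Task

Close the small hand mould on the bench: put the bare cavity plate over the two dowels of the mould base, then the blue top plate with its black handle over the same dowels, square on the pile. Press the pile down against the sprung ejector pad until all three parts are fully home with no gap, and finish while still holding it pressed shut with the gripper, not letting go. Leave the meter, bottle, screw tray and screwdriver where they are.

Things in the scene. Friction and masses are not known exactly. Their poses are not given: they have to be found in the camera images.
- mould_base: Fixed lower mould: dark foot 150 x 80 x 6 mm, steel block 124 x 48 mm on it, block top 28 mm above the bench. Two upright brass dowels, 10 mm diameter, at x = +48 and -48 mm, y = 0, stand 30 mm above the block top; the last 6 mm taper to 4 mm diameter. Origin on the bench under its centre; x along its long side, z up. A half turn about z makes no difference.
- ejector (a joint): Travel (m) of the red sprung pad, 62 x 36 mm, in the middle of the block top. 0: fully up, 6 mm above the block; grows when pressed; 0.006: level with the block, mould closed. Spring 8 N at 0, 12.8 N at 0.006: under the plates' weight alone (4.5 N, give or take a quarter) the pile rides 6 mm high; closing takes a further push of 7 to 9.5 N.
- cavity_plate: Loose bare aluminium plate 124 x 56 x 12 mm, 0.2 kg, lying flat, with a rectangular window 38 x 24 mm in the middle and two through holes of 12 mm diameter at x = +48 and -48 mm (y = 0). Grasp it across its 56 mm width. Origin: centre of its underside; x along its long side, z up. Either way round fits.
- top_plate: Loose blue plate 124 x 56 x 12 mm, 0.26 kg, lying flat, with two through holes of 12 mm diameter at x = +48 and -48 mm (y = 0) and on top in the middle a black block handle 50 mm long (x), 24 mm wide (y), 34 mm high (its top 46 mm above the underside). Origin: centre of its underside; x along its long side, z up. Either way round fits.
- meter: Bystander: yellow hand-held meter lying flat, 150 x 78 x 39 mm. Origin: centre of its underside.
- spray_can: Bystander: upright white bottle with a red cap, 52 mm diameter, 130 mm high. Origin: centre of its underside.
- screw_tray: Bystander: green open tray with four compartments, 100 x 120 x 40 mm. Origin: centre of its underside.
- screwdriver: Bystander: screwdriver lying flat on the bench. Origin near its middle.
There are look-alikes about, which are no part of the job. There is more than one size of the cavity_plate; the job needs the middle-sized.

How it is judged:
By the outcome, as a careful person would: the job done as asked, in the order asked, and still so for the second after the job is handed in, while the arm keeps its last pose, push and grip.
It also fails if it takes over 50 s, if anything falls off the work surface, if the arm or the gripper's body presses on something with over 40 N, if the wrist force passes 120 N, or if a joint passes its speed limit or range.

## Working session

There is one attempt and no reset: what is moved stays moved. The work goes in short steps, Python scripts to look and compute and a tool call to move; the robot and the scene stay as the last step left them, time stands still between calls to the robot, and variables do not carry over. Pictures are saved under pics/ and viewed, and the job is handed in when it is done.

Besides the shell and the picture viewer there is one more tool, called after ">>>" in YAML: its name, and indented under it one key for each argument. arm_command: Moves the arm, as the interface text tells. Its arguments: {"type":"object","properties":{"steps":{"type":"array"},"squeeze":{"type":"number"}},"required":["steps"]}

```bash
mkdir -p pics
python3 - <<'E'
from bench import robot, optics
import cv2, numpy as np
o=robot.get_obs(); print({k:np.round(v,4).tolist() if not isinstance(v,str) else v for k,v in o.items()})
for n in ("scene","side","wrist"):
    c=optics.camera(n); cv2.imwrite(f"pics/{n}0.png",c["frame"][:,:,::-1])
    print(n,np.round(c["K"],1).tolist(),np.round(c["dist_coeffs"],4).tolist())
    print(np.round(c.get("extrinsics",c.get("hand_eye")),4).tolist())
print(robot.tcp_to_grasp)
E
```

```text
{'clock': 0.0, 'qpos': [1.121, 0.3142, -0.0481, 1.2102, -0.0, 1.5708], 'qvel': [0.0019, 0.0024, 0.0004, 0.0001, -0.0002, -0.0008], 'joint_efforts': [0.0009, -53.9585, 33.9753, 0.0189, 0.0003, -0.0], 'eef_pos': [0.2606, 0.5398, 0.2304], 'orientation': [[-0.9005, 0.4348, -0.0007], [0.4348, 0.9005, -0.0015], [-0.0, -0.0017, -1.0]], 'ft_force': [0.2018, 0.2802, 0.575], 'torque': [0.0207, -0.0254, -0.0049], 'gripper_width': 0.0855}
scene [[421.0, 0.0, 275.1], [0.0, 421.0, 209.3], [0.0, 0.0, 1.0]] [-0.019, 0.0, 0.0, 0.0, 0.0]
[[0.8312, 0.5559, -0.0059, -0.4924], [0.402, -0.6084, -0.6843, -0.1902], [-0.384, 0.5664, -0.7292, 1.33], [0.0, 0.0, 0.0, 1.0]]
side [[415.5, 0.0, 278.8], [0.0, 415.5, 209.6], [0.0, 0.0, 1.0]] [-0.0831, 0.0, 0.0, 0.0, 0.0]
[[0.938, -0.3465, 0.0076, -0.5847], [-0.177, -0.4977, -0.8491, 0.1687], [0.298, 0.7951, -0.5282, 0.8907], [0.0, 0.0, 0.0, 1.0]]
wrist [[336.8, 0.0, 276.5], [0.0, 336.8, 207.5], [0.0, 0.0, 1.0]] [-0.0397, 0.0, 0.0, 0.0, 0.0]
[[0.0006, -0.9497, -0.3132, 0.0813], [1.0, 0.0003, 0.001, 0.0005], [-0.0009, -0.3132, 0.9497, -0.142], [0.0, 0.0, 0.0, 1.0]]
-0.0187
```

View pics/scene0.png

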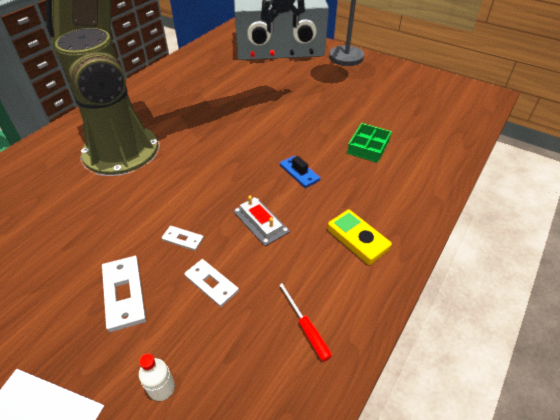

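View pics/side0.png

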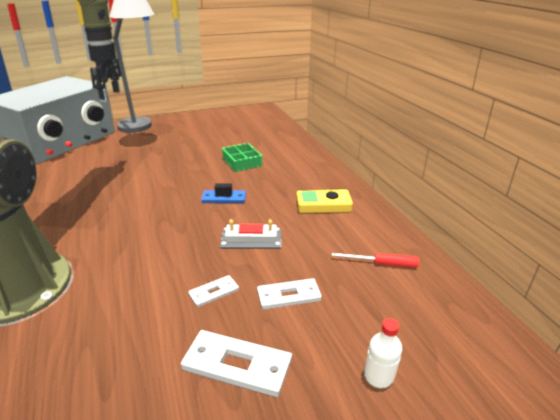

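View pics/wrist0.png

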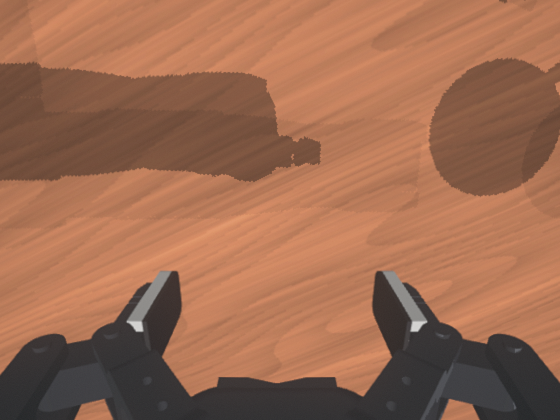

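The scene view shows the base at about (261,220) and the blue top plate at (300,170). There are three plates: small at (182,238), middle at (211,282) and large at (123,292). I'll take rough positions next.

```bash
cat > h.py <<'E'
from bench import robot, optics
import cv2, numpy as np
from scipy.spatial.transform import Rotation as R
def cam(n):
    o=robot.get_obs(); c=optics.camera(n)
    if n=="wrist":
        T=np.eye(4);T[:3,:3]=o["orientation"];T[:3,3]=o["eef_pos"]
        c["c2w"]=T@np.array(c["hand_eye"])
    else: c["c2w"]=np.linalg.inv(c["extrinsics"])
    return c
def toplane(c,px,z):
    p=cv2.undistortPoints(np.array(px,float).reshape(-1,1,2),c["K"],np.array(c["dist_coeffs"])).reshape(-1,2)
    d=np.c_[p,np.ones(len(p))]@c["c2w"][:3,:3].T; o=c["c2w"][:3,3]
    return (o+d*((z-o[2])/d[:,2])[:,None])[:,:2]
def proj(c,P):
    w=np.linalg.inv(c["c2w"])
    return cv2.projectPoints(np.array(P,float).reshape(-1,1,3),cv2.Rodrigues(w[:3,:3])[0],w[:3,3],c["K"],np.array(c["dist_coeffs"]))[0].reshape(-1,2)
def save(c,name,box=None,s=1):
    f=c["frame"][:,:,::-1]
    if box: f=f[box[1]:box[3],box[0]:box[2]]
    cv2.imwrite(f"pics/{name}.png",cv2.resize(f,None,fx=s,fy=s,interpolation=cv2.INTER_CUBIC))
def rect(xy):
    (cx,cy),(w,h),a=cv2.minAreaRect((xy*1000).astype(np.float32).reshape(-1,1,2))
    if w<h: w,h=h,w; a+=90
    return np.round([cx,cy,w,h,(a+90)%180-90],1)
E
python3 - <<'E'
from h import *
for n in("scene","side"):
    c=cam(n); hsv=cv2.cvtColor(c["frame"],cv2.COLOR_RGB2HSV)
    for nm,m,z in(("white",(hsv[...,1]<60)&(hsv[...,2]>120),.012),("blue",cv2.inRange(hsv,(105,130,60),(125,255,255))>0,.012),("red",((hsv[...,0]<4)|(hsv[...,0]>176))&(hsv[...,1]>200)&(hsv[...,2]>150),.034)):
        cs,_=cv2.findContours(m.astype(np.uint8),cv2.RETR_EXTERNAL,cv2.CHAIN_APPROX_NONE)
        for k in cs:
            if 100<cv2.contourArea(k)<8000: print(n,nm,k.reshape(-1,2).mean(0).round(),rect(toplane(c,k,z)))
E
```

```text
scene white [ 46. 402.] [ 483.3 -620.9  209.2   87.9   14.4]
scene white [156. 379.] [ 623.9 -462.7   83.2   56.2  -21.2]
scene white [211. 282.] [ 564.3 -227.5  130.3   60.4   -8.2]
scene white [122. 293.] [ 412.8 -359.6  187.9   83.1  -37.4]
scene white [182. 238.] [ 419.2 -165.7   99.6   49.6   12.7]
scene white [260. 220.] [548.8  -6.9 155.   77.8 -19.8]
scene white [170.  39.] [-390.8  648.8  273.2   48.   -41.3]
scene white [255.  30.] [-116.5  901.9  233.8   82.7  -65.9]
scene white [304.  30.] [  55.8 1035.8  239.8   99.1  -60. ]
scene white [315.   4.] [ -50.9 1324.6  114.7  102.3   33.1]
scene white [248.   5.] [-326.9 1124.1  142.6  139.2   32.7]
scene blue [299. 171.] [534.1 213.5 129.3  59.9 -19.7]
scene blue [331.  18.] [  92.7 1223.3  434.9   45.4  -62. ]
scene blue [199.  16.] [-400.4  899.2  528.7  310.5  -43.8]
scene red [147. 361.] [ 591.  -451.2   30.3   25.6  -57.8]
scene red [314. 338.] [ 838.6 -225.2  100.3   24.9  -29.3]
scene red [260. 214.] [550.3  -6.3  59.6  31.2 -19.5]
side white [382. 360.] [ 655.2 -446.8  121.3   57.7   50.2]
side white [238. 362.] [ 40
[... 262 characters left out ...]

side white [ 48. 127.] [ -26.7 1036.   374.4  105.4  -82.8]
side white [ 11. 130.] [-208.8 1092.5  450.7   71.1  -66.2]
side white [ 95. 107.] [ 148.5 1270.4  587.5  109.    84.4]
side white [44. 93.] [-120.2 1630.2  564.   448.    39.4]
side white [21. 48.] [-514.  3357.6 2000.6   50.3  -79.2]
side white [91. 42.] [ 122.9 3363.8 1984.3  219.2  -85.9]
side white [177.  36.] [ 851.5 3360.6 1976.4   49.1   82.9]
side white [51. 36.] [-389.6 4465.3 4235.    66.9  -81.9]
side white [138.  20.] [ 514.3 4972.3 5160.3  551.2   87.7]
side blue [223. 197.] [528.1 208.  120.   63.8 -19.6]
side blue [ 3. 74.] [-454.4 2361.1 1272.9   51.8  -78.9]
side blue [47. 14.] [-635.2 6354.4 3766.8   76.2  -82.6]
```

```bash
cat >> h.py <<'E'
def plan(xyz,yawy):
    """shift cm (tool axes) and rotvec to a down-pointing pose with tool y at world yaw yawy (deg)"""
    o=robot.get_obs(); A=np.array(o["orientation"]); a=np.radians(yawy)
    y=np.array([np.cos(a),np.sin(a),0]); z=np.array([0,0,-1.]); B=np.c_[np.cross(y,z),y,z]
    print("clock",round(o["clock"],2),"pos",np.round(o["eef_pos"],4),"yaw",np.degrees(np.arctan2(A[1,1],A[0,1])).round(2),"q",np.round(o["qpos"],2),"w",round(float(o["gripper_width"]),4),"F",np.round(o["ft_force"],1))
    print("shift cm",np.round(100*A.T@(np.array(xyz)-o["eef_pos"]),2),"rot",np.round(R.from_matrix(A.T@B).as_rotvec(),4))
E
python3 -c "
from h import *
plan((.563,-.228,.15),81.8)"
```

```text
clock 0.25 pos [0.2607 0.5401 0.2309] yaw 64.23 q [ 1.12  0.31 -0.05  1.21 -0.    1.57] w 0.0852 F [ 0.3 -0.2  0.5]
shift cm [-60.61 -56.02   8.14] rot [-8.000e-04 -1.000e-04 -3.066e-01]
```

>>> arm_command:
  steps:
    - [0,-60.6,-56,8.1,0,0,-0.307]
    - [0,-60.6,-56,8.1,0,0,-0.307]
    - [0,-60.6,-56,8.1,0,0,-0.307]
    - [0,-60.6,-56,8.1,0,0,-0.307]
    - [0,-60.6,-56,8.1,0,0,-0.307]

```text
clock: 0.67
eef_pos: [0.337, 0.3457, 0.2107]
orientation: [[-0.99, 0.141, 0.0], [0.141, 0.99, -0.0], [-0.0, 0.0, -1.0]]
ft_force: [1.3, -0.2, 1.1]
gripper_width: 0.085
```

```bash
python3 -c "
from h import *
plan((.563,-.228,.15),81.8)"
```

```text
clock 0.67 pos [0.337  0.3457 0.2107] yaw 81.88 q [ 0.8   0.1  -0.36  1.11 -0.    0.94] w 0.085 F [ 1.3 -0.2  1.1]
shift cm [-30.48 -53.6    6.07] rot [0.     0.0002 0.0013]
```

>>> arm_command:
  steps:
    - [0,-30.5,-53.6,6.1,0,0,0]
    - [0,-30.5,-53.6,6.1,0,0,0]
    - [0,-30.5,-53.6,6.1,0,0,0]
    - [0,-30.5,-53.6,6.1,0,0,0]
    - [0,-30.5,-53.6,6.1,0,0,0]

```text
clock: 1.08
eef_pos: [0.4129, 0.1526, 0.1905]
orientation: [[-0.99, 0.142, 0.001], [0.142, 0.99, 0.0], [-0.001, 0.0, -1.0]]
ft_force: [0.2, -0.6, -0.6]
gripper_width: 0.0852
```

>>> arm_command:
  steps:
    - [0,-20.3,-35.6,4,0,0,0]
    - [0,-20.3,-35.6,4,0,0,0]
    - [0,-20.3,-35.6,4,0,0,0]
    - [0,-20.3,-35.6,4,0,0,0]
    - [0,-20.3,-35.6,4,0,0,0]

```text
clock: 1.5
eef_pos: [0.489, -0.0406, 0.1702]
orientation: [[-0.99, 0.143, 0.001], [0.143, 0.99, 0.0], [-0.001, 0.0, -1.0]]
ft_force: [1.3, 0.6, -0.2]
gripper_width: 0.085
```

```bash
python3 -c "
from h import *
plan((.563,-.228,.15),81.8)"
```

```text
clock 1.5 pos [ 0.489  -0.0406  0.1702] yaw 81.8 q [-0.08  0.14 -0.41  1.02  0.    0.06] w 0.085 F [ 1.3  0.6 -0.2]
shift cm [ -9.99 -17.5    2.02] rot [0.0002 0.0006 0.    ]
```

>>> arm_command:
  steps:
    - [0,-10,-17.5,2,0,0,0]
    - [0,-10,-17.5,2,0,0,0]
    - [0,-10,-17.5,2,0,0,0]
    - [0,-10,-17.5,2,0,0,0]
    - [0,-10,-17.5,2,0,0,0]

```text
clock: 1.92
eef_pos: [0.5633, -0.2287, 0.1498]
orientation: [[-0.99, 0.143, 0.0], [0.143, 0.99, -0.0], [-0.0, -0.0, -1.0]]
ft_force: [0.3, 0.6, -0.3]
gripper_width: 0.0851
```

>>> arm_command:
  steps:
    - [0,0,0,0,0,0,0]
    - [0,0,0,0,0,0,0]

```text
clock: 2.08
eef_pos: [0.5627, -0.2275, 0.1493]
orientation: [[-0.989, 0.145, -0.001], [0.145, 0.989, 0.001], [0.001, 0.0, -1.0]]
ft_force: [0.0, 0.5, 0.2]
gripper_width: 0.0854
```

```bash
python3 -c "
from h import *
plan((.563,-.228,.15),81.8)
c=cam('wrist'); save(c,'w1')
hsv=cv2.cvtColor(c['frame'],cv2.COLOR_RGB2HSV); m=((hsv[...,1]<60)&(hsv[...,2]>120)).astype(np.uint8)
cs,_=cv2.findContours(m,cv2.RETR_CCOMP,cv2.CHAIN_APPROX_NONE)
for k in cs:
  if cv2.contourArea(k)>60: print(k.reshape(-1,2).mean(0).round(),rect(toplane(c,k,.012)))
"
```

```text
clock 2.08 pos [ 0.5627 -0.2275  0.1493] yaw 81.65 q [-0.38  0.37 -0.16  1.04  0.   -0.24] w 0.0854 F [0.  0.5 0.2]
shift cm [-0.04 -0.05 -0.07] rot [ 0.0004 -0.001  -0.0026]
[360. 355.] [ 746.5 -166.4   88.3    6.5  -28.1]
[  7. 345.] [ 690.6 -527.5   72.3   25.5  -24.6]
[473. 205.] [596.6 -56.2  10.2   9.3  81.7]
[277. 187.] [ 560.9 -225.3  124.1   57.    -8.3]
[277. 243.] [ 607.9 -232.1   12.3   12.    34.4]
[277. 191.] [ 560.4 -225.1   39.3   26.5   -8.3]
[277. 136.] [ 513.1 -218.5   13.3   12.7   36.8]
[533. 152.] [552.6   8.2 136.9  51.  -19.9]
[533.  48.] [473.6 -11.2  10.1   9.4  83.5]
[341.  27.] [ 437.1 -157.6   48.9   43.8   12.5]
[348.  41.] [ 450.  -154.7    9.2    8.6   40.6]
[69. 61.] [ 428.1 -375.   133.6   81.7  -37.5]
[ 46. 111.] [ 464.5 -402.    17.4   16.5   32. ]
```

View pics/w1.png

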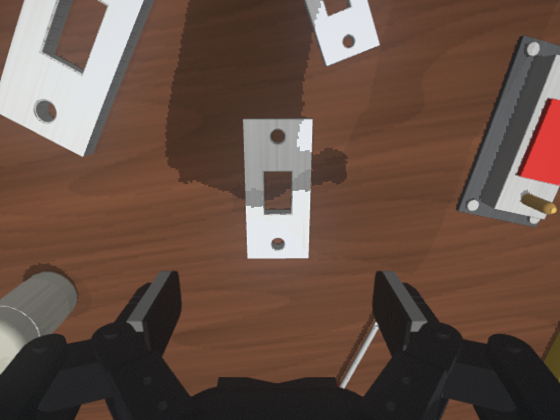

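The middle plate centres at about (560.7, -225.3) mm with yaw -8.2°. Its outline measures 124x57 and the holes are 96 mm apart, so it's the right one. The base gets the same kind of wrist look before I grasp.

```bash
python3 -c "
from h import *
plan((.5495,-.0055,.196),70.4)"
```

```text
clock 2.13 pos [ 0.5622 -0.2261  0.1496] yaw 81.74 q [-0.38  0.37 -0.16  1.04  0.   -0.24] w 0.0854 F [-0.  -0.6 -0.6]
shift cm [ 4.44 21.65 -4.62] rot [ 0.0006 -0.0014  0.1979]
```

>>> arm_command:
  steps:
    - [0,4.4,21.7,-4.6,0,0,0.198]
    - [0,4.4,21.7,-4.6,0,0,0.198]
    - [0,4.4,21.7,-4.6,0,0,0.198]
    - [0,4.4,21.7,-4.6,0,0,0.198]
    - [0,4.4,21.7,-4.6,0,0,0.198]

```text
clock: 2.55
eef_pos: [0.5496, -0.0201, 0.1932]
orientation: [[-0.943, 0.333, 0.0], [0.333, 0.943, 0.0], [0.0, 0.0, -1.0]]
ft_force: [1.2, -1.1, 1.0]
gripper_width: 0.0855
```

>>> arm_command:
  steps:
    - [0,0.3,1.5,-0.3,0,0,0]
    - [0,0.3,1.5,-0.3,0,0,0]
    - [0,0.3,1.5,-0.3,0,0,0]

```text
clock: 2.8
eef_pos: [0.5527, -0.0061, 0.196]
orientation: [[-0.944, 0.33, 0.001], [0.33, 0.944, -0.0], [-0.001, -0.0, -1.0]]
ft_force: [0.5, -0.2, 0.4]
gripper_width: 0.0855
```

```bash
python3 -c "
from h import *
plan((.5495,-.0055,.196),70.4)
for i in range(3):
  o=robot.get_obs();print(np.round(o['eef_pos'],4))
  c=cam('wrist')
plan((.5495,-.0055,.196),70.4)
save(c,'w2',(180,90,380,300),2.8)
save(c,'w2f')
np.savez('w2.npz',**{k:np.array(v) for k,v in c.items()})
"
```

```text
clock 2.8 pos [ 0.5527 -0.0061  0.196 ] yaw 70.7 q [-0.01  0.24 -0.22  1.1  -0.    0.33] w 0.0855 F [ 0.5 -0.2  0.4]
shift cm [ 0.32 -0.05 -0.  ] rot [-0.0001  0.0007  0.0053]
[ 0.5527 -0.0061  0.196 ]
[ 0.5526 -0.0072  0.1956]
[ 0.5526 -0.008   0.1953]
clock 2.95 pos [ 0.5527 -0.0085  0.1951] yaw 70.45 q [-0.02  0.24 -0.22  1.1  -0.    0.33] w 0.0855 F [ 0.6  0.3 -0.4]
shift cm [ 0.4   0.18 -0.09] rot [-0.0005 -0.0005  0.0009]
```

View pics/w2.png

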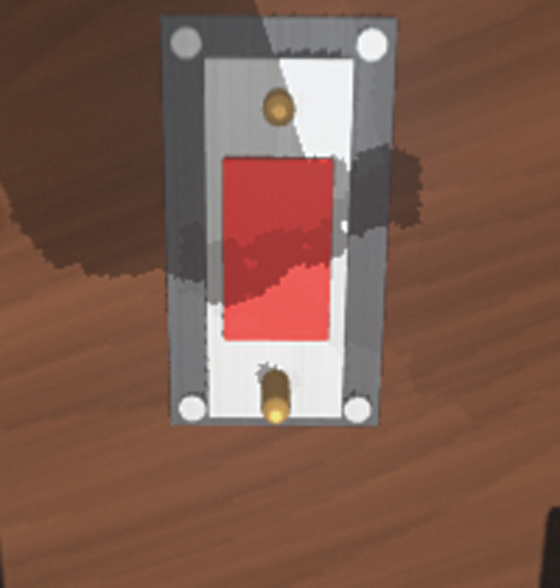

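View pics/w2f.png

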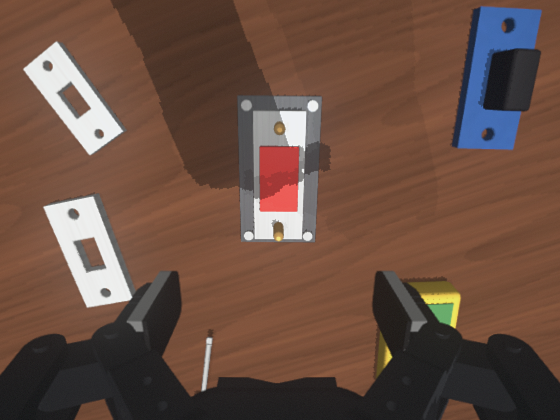

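```bash
python3 - <<'E'
from h import *
c=dict(np.load('w2.npz'))
f=c['frame'];hsv=cv2.cvtColor(f,cv2.COLOR_RGB2HSV)
save(c,'w2a',(255,110,305,250),4.2) if False else None
a=cv2.resize(f[112:144,260:300,::-1],None,fx=14,fy=14,interpolation=cv2.INTER_NEAREST)
b=cv2.resize(f[215:247,260:300,::-1],None,fx=14,fy=14,interpolation=cv2.INTER_NEAREST)
cv2.imwrite('pics/w2d.png',np.vstack([a,b])[:, :])
m=cv2.inRange(hsv,(0,170,80),(6,255,255));m[:140]=0;m[220:]=0;m[:,:255]=0;m[:,305:]=0
k=max(cv2.findContours(m,0,cv2.CHAIN_APPROX_NONE)[0],key=cv2.contourArea)
print('pad',rect(toplane(c,k,.034)))
m=((hsv[...,1]<70)&(hsv[...,2]>90)).astype(np.uint8)
# bolts
for x,y in((246,105),(313,106),(308,236),(248.5,236)):
    print(toplane(c,[(x,y)],.007).round(4))
print('tips',toplane(c,[(279.2,128),(278.6,238)],.058).round(4))
E
python3 -c "import cv2;print(cv2.imread('pics/w2d.png').shape)"
```

```text
pad [541.   -1.2  49.8  33.8 -20.3]
[[ 0.4737 -0.0097]]
[[0.4956 0.0496]]
[[0.6204 0.0045]]
[[ 0.5993 -0.0551]]
tips [[ 0.4999  0.0138]
 [ 0.5912 -0.0187]]
(896, 560, 3)
```

View pics/w2d.png

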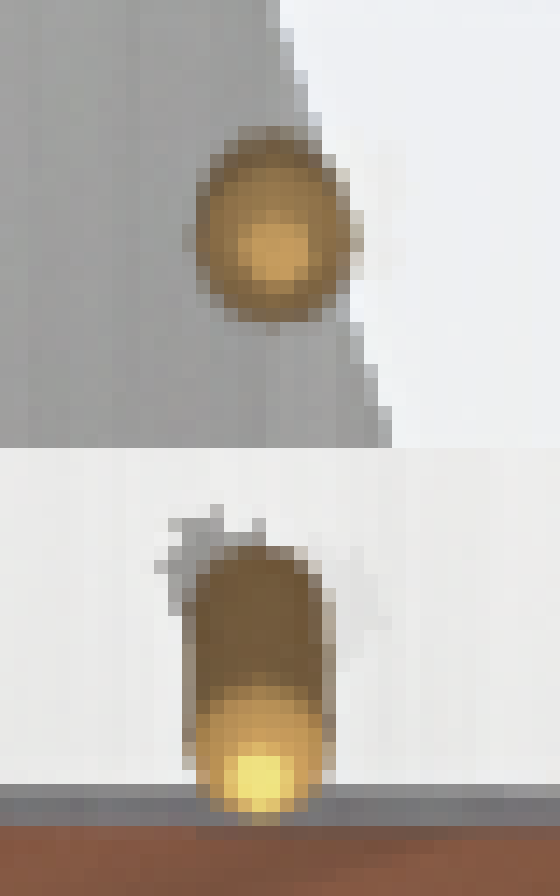

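Run:
```python
from h import *
c=dict(np.load('w2.npz'))
hsv=cv2.cvtColor(c['frame'],cv2.COLOR_RGB2HSV)
t=toplane(c,[(279.3,129.5),(278,238.4)],.058);print('tips',t.round(4),t.mean(0),np.linalg.norm(t[1]-t[0]),np.degrees(np.arctan2(*(t[1]-t[0])[::-1])))
m=cv2.inRange(hsv,(0,150,60),(5,255,255))|cv2.inRange(hsv,(174,150,60),(180,255,255));m[:140]=0;m[220:]=0;m[:,:255]=0;m[:,305:]=0
m=cv2.morphologyEx(m,cv2.MORPH_OPEN,np.ones((3,3)))
ys,xs=np.nonzero(m);k=np.c_[xs,ys]
print('pad',xs.min(),xs.max(),ys.min(),ys.max(),rect(toplane(c,k.astype(float),.034)))
b=toplane(c,[(246,105),(313,106),(308,236),(248.5,236)],.007);print('bolts',b.mean(0))
```

```text
tips [[ 0.5011  0.0135]
 [ 0.5913 -0.0193]] [ 0.54619697 -0.00291275] 0.09608965449504689 -20.004272581187994
pad 260 298 147 210 [545.6  -2.6  60.1  34.3 -20.3]
bolts [ 0.54721873 -0.00268168]
```

```bash
python3 -c "
from h import *
plan((.5607,-.2252,.08),81.8)"
```

```text
clock 2.95 pos [ 0.5527 -0.0085  0.1951] yaw 70.45 q [-0.02  0.24 -0.22  1.1  -0.    0.33] w 0.0855 F [ 0.6  0.3 -0.4]
shift cm [ -8.01 -20.14  11.52] rot [-0.0005 -0.0005 -0.1981]
```

>>> arm_command:
  steps:
    - [0,-8,-20.1,11.5,0,0,-0.198]
    - [0,-8,-20.1,11.5,0,0,-0.198]
    - [0,-8,-20.1,11.5,0,0,-0.198]
    - [0,-8,-20.1,11.5,0,0,-0.198]
    - [0,-8,-20.1,11.5,0,0,-0.198]

```text
clock: 3.37
eef_pos: [0.5593, -0.1932, 0.0972]
orientation: [[-0.99, 0.144, -0.0], [0.144, 0.99, 0.0], [0.0, -0.0, -1.0]]
ft_force: [0.8, 1.1, 0.1]
gripper_width: 0.0855
```

```bash
python3 -c "
from h import *
plan((.5607,-.2252,.06),81.8)"
```

```text
clock 3.37 pos [ 0.5593 -0.1932  0.0972] yaw 81.72 q [-0.33  0.38 -0.27  0.92 -0.   -0.19] w 0.0855 F [0.8 1.1 0.1]
shift cm [-0.6  -3.15  3.72] rot [-0.     -0.0004 -0.0014]
```

>>> arm_command:
  steps:
    - [0,-0.6,-3.1,3.7,0,0,0]
    - [0,-0.6,-3.1,3.7,0,0,0]
    - [0,-0.6,-3.1,3.7,0,0,0]
    - [0,-0.6,-3.1,3.7,0,0,0]
    - [0,-0.6,-3.1,3.7,0,0,0]

```text
clock: 3.78
eef_pos: [0.5622, -0.2216, 0.0624]
orientation: [[-0.99, 0.142, 0.001], [0.142, 0.99, 0.0], [-0.001, 0.0, -1.0]]
ft_force: [-0.3, 0.1, -0.8]
gripper_width: 0.0853
```

>>> arm_command:
  steps:
    - [0,0,0,0,0,0,0]
    - [0,0,0,0,0,0,0]
    - [0,0,0,0,0,0,0]

```text
clock: 4.03
eef_pos: [0.5626, -0.2212, 0.0625]
orientation: [[-0.99, 0.141, 0.002], [0.141, 0.99, -0.001], [-0.002, -0.0, -1.0]]
ft_force: [-0.7, 0.1, 0.4]
gripper_width: 0.0853
```

```bash
python3 -c "
from h import *
plan((.5607,-.2252,.003),81.8)
c=cam('wrist'); save(c,'w3')
hsv=cv2.cvtColor(c['frame'],cv2.COLOR_RGB2HSV); m=((hsv[...,1]<60)&(hsv[...,2]>100)).astype(np.uint8)
cs,_=cv2.findContours(m,cv2.RETR_CCOMP,cv2.CHAIN_APPROX_NONE)
for k in cs:
  if cv2.contourArea(k)>60: print(k.reshape(-1,2).mean(0).round(),rect(toplane(c,k,.012)))
plan((.5607,-.2252,.003),81.8)
"
```

```text
clock 4.03 pos [ 0.5626 -0.2212  0.0625] yaw 81.9 q [-0.37  0.44 -0.27  0.86  0.   -0.23] w 0.0853 F [-0.7  0.1  0.4]
shift cm [ 0.14 -0.42  5.95] rot [-0.0004  0.0017  0.0018]
[417. 325.] [ 644.3 -133.     9.7    7.5   81.1]
[136. 325.] [ 616.8 -326.8    9.7    7.5   82.8]
[545. 228.] [581.7 -53.5  41.   10.9 -11.2]
[541. 202.] [565.  -56.2  37.8   2.  -20.6]
[268. 220.] [ 560.8 -225.4  124.2   56.7   -8.2]
[268. 296.] [ 605.9 -231.8   11.3    9.2   82. ]
[269. 233.] [ 560.1 -225.3   37.9   24.9   -8.1]
[267. 154.] [ 512.9 -218.4   11.8   11.7  -53.6]
[366.  19.] [ 447.8 -155.5   43.2   27.2  -77.9]
[371.  17.] [ 450.2 -155.3    8.7    8.7  -47.7]
[14. 71.] [ 449.6 -355.7   97.1   22.9  -37.3]
clock 4.08 pos [ 0.5625 -0.2213  0.0624] yaw 81.89 q [-0.37  0.44 -0.27  0.86  0.   -0.23] w 0.0855 F [ 0.3  0.1 -0.4]
shift cm [ 0.13 -0.41  5.93] rot [-0.0003  0.0014  0.0015]
```

View pics/w3.png

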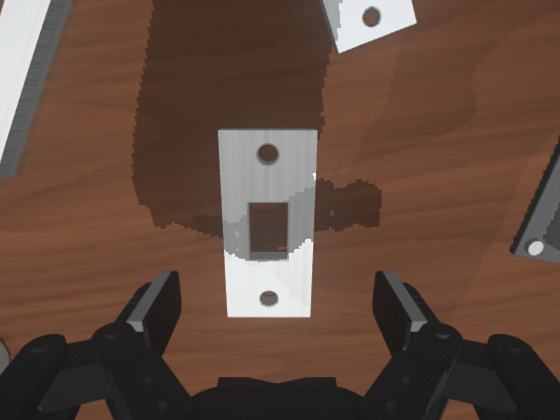

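>>> arm_command:
  steps:
    - [0,0.1,-0.4,6.2,0,0,0]
    - [0,0.1,-0.4,6.2,0,0,0]
    - [0,0.1,-0.4,6.2,0,0,0]
    - [0,0.1,-0.4,6.2,0,0,0]

```text
clock: 4.42
eef_pos: [0.5592, -0.225, -0.0012]
orientation: [[-0.99, 0.142, -0.002], [0.142, 0.99, 0.001], [0.003, 0.001, -1.0]]
ft_force: [-0.2, 0.9, 0.8]
gripper_width: 0.0856
```

```bash
python3 -c "
from h import *
plan((.5607,-.2254,-.001),81.8)"
```

```text
clock 4.42 pos [ 0.5592 -0.225  -0.0012] yaw 81.84 q [-0.38  0.51 -0.33  0.73  0.   -0.24] w 0.0856 F [-0.2  0.9  0.8]
shift cm [-0.16 -0.02 -0.02] rot [ 0.0007 -0.0026  0.0007]
```

>>> arm_command:
  steps:
    - [0.25,-0.1,0,0,0,0,0]
    - [0.3,-0.1,0,0,0,0,0]
    - [0.35,-0.1,0,0,0,0,0]
    - [0.5,-0.1,0,0,0,0,0]
    - [0.5,-0.1,0,0,0,0,0]
  squeeze: 60

```text
clock: 4.83
eef_pos: [0.5629, -0.2265, 0.0019]
orientation: [[-0.99, 0.142, 0.003], [0.142, 0.99, -0.001], [-0.004, -0.001, -1.0]]
ft_force: [-1.4, 0.9, 8.0]
gripper_width: 0.054
```

```bash
python3 -c "
from h import *
plan((.5607,-.2254,.003),81.8)
c=cam('wrist'); save(c,'w4')
c=cam('side'); save(c,'s4',(220,220,360,340),4)
"
```

```text
clock 4.83 pos [ 0.5629 -0.2265  0.0019] yaw 81.82 q [-0.38  0.5  -0.33  0.74  0.   -0.24] w 0.054 F [-1.4  0.9  8. ]
shift cm [ 0.24  0.07 -0.11] rot [-0.0008  0.0036  0.0004]
```

View pics/w4.png

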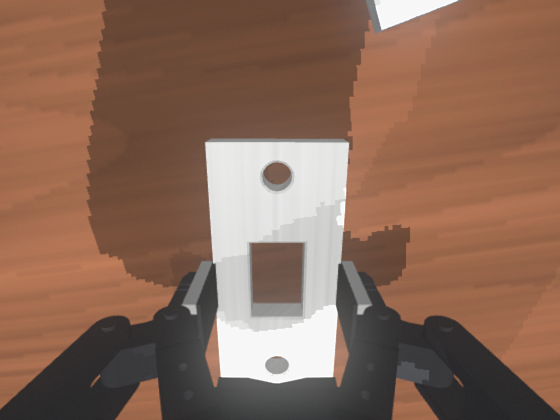

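View pics/s4.png

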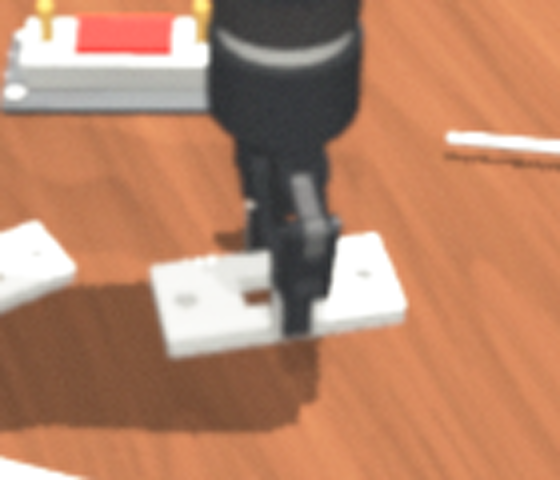

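>>> arm_command:
  steps:
    - [0.6,0,0,-3.5,0,0,0]
    - [0.6,0,0,-8,0,0,0]
    - [0.6,0,0,-8,0,0,0]
    - [0.6,0,0,-8,0,0,0]
    - [0.6,0,0,-8,0,0,0]

```text
clock: 5.35
eef_pos: [0.5616, -0.226, 0.0801]
orientation: [[-0.99, 0.142, 0.001], [0.142, 0.99, -0.001], [-0.001, -0.0, -1.0]]
ft_force: [-0.2, 0.2, -2.6]
gripper_width: 0.0535
```

```bash
python3 -c "
from h import *
plan((.5462,-.0028,.10),70.1)
c=cam('wrist'); save(c,'w5')
z=robot.get_obs()['eef_pos'][2]
np.savez('w5.npz',**{k:np.array(v) for k,v in c.items()})
plan((.5462,-.0028,.10),70.1)
"
```

```text
clock 5.35 pos [ 0.5616 -0.226   0.0801] yaw 81.82 q [-0.38  0.42 -0.25  0.9   0.   -0.24] w 0.0535 F [-0.2  0.2 -2.6]
shift cm [ 4.69 21.87 -2.01] rot [-2.000e-04  1.500e-03  2.046e-01]
clock 5.4 pos [ 0.5606 -0.2256  0.0788] yaw 81.82 q [-0.38  0.42 -0.25  0.9   0.   -0.24] w 0.0538 F [-0.4 -0.1 -2.4]
shift cm [ 4.6  21.85 -2.11] rot [ 2.000e-04 -9.000e-04  2.046e-01]
```

View pics/w5.png

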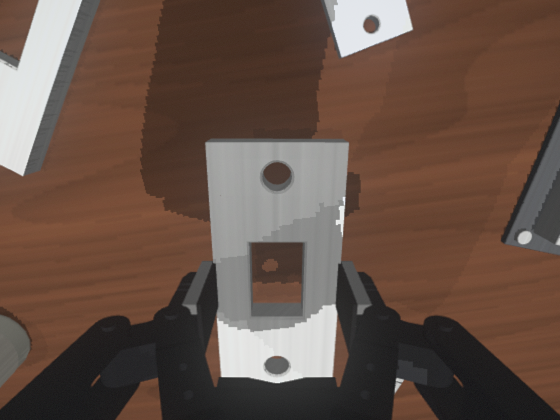

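Run:
```python
from h import *
c=dict(np.load('w5.npz')); c['c2w']=c['hand_eye']
f=c['frame'];g=cv2.cvtColor(f,cv2.COLOR_RGB2GRAY)
cv2.imwrite('pics/w5a.png',np.hstack([cv2.resize(f[155:200,255:300,::-1],None,fx=8,fy=8,interpolation=0),cv2.resize(f[345:390,255:300,::-1],None,fx=8,fy=8,interpolation=0)]))
up,lo=(277.2,176),(277.2,365.5)
tl,tr=(206.5,140),(348.5,140)
for zt in(-.009,-.011,-.013):
    p=toplane(c,[up,lo,tl,tr],zt); print(zt,p.round(4).tolist(),'mid',p[:2].mean(0).round(4),'sp',np.linalg.norm(p[0]-p[1]).round(4),'wid',(p[3]-p[2]).round(4))
```

```text
-0.009 [[0.0505, 0.0012], [-0.0456, 0.0013], [0.0649, -0.0265], [0.065, 0.0291]] mid [0.0025 0.0012] sp 0.0961 wid [0.     0.0556]
-0.011 [[0.051, 0.0012], [-0.0437, 0.0013], [0.0652, -0.0261], [0.0652, 0.0286]] mid [0.0036 0.0012] sp 0.0947 wid [0.     0.0547]
-0.013 [[0.0514, 0.0012], [-0.0418, 0.0013], [0.0654, -0.0257], [0.0655, 0.0282]] mid [0.0048 0.0012] sp 0.0932 wid [0.     0.0539]
```

View pics/w5a.png

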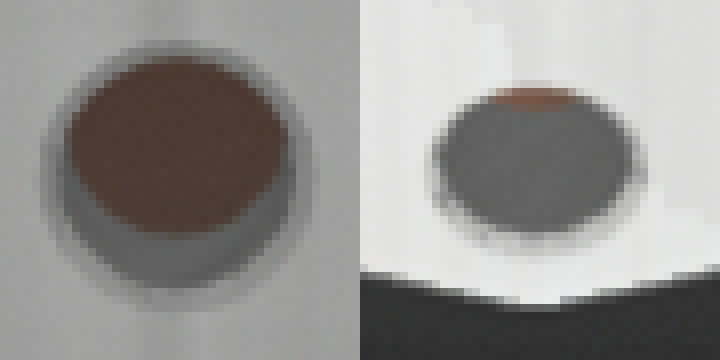

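The plate is held: the force shows its weight, and it sits about +2.4 mm along tool x. I'll carry it over the base.

```bash
python3 -c "
from h import *
plan((.5483,-.0042,.09),70.1)"
```

```text
clock 5.4 pos [ 0.5606 -0.2256  0.0788] yaw 81.82 q [-0.38  0.42 -0.25  0.9   0.   -0.24] w 0.0538 F [-0.4 -0.1 -2.4]
shift cm [ 4.37 21.74 -1.11] rot [ 2.000e-04 -9.000e-04  2.046e-01]
```

>>> arm_command:
  steps:
    - [0.6,2,10,-1.2,0,0,0.1]
    - [0.6,4.4,21.7,-1.2,0,0,0.205]
    - [0.6,4.4,21.7,-1.2,0,0,0.205]
    - [0.6,4.4,21.7,-1.2,0,0,0.205]
    - [0.6,4.4,21.7,-1.2,0,0,0.205]

```text
clock: 5.82
eef_pos: [0.5473, -0.0166, 0.089]
orientation: [[-0.94, 0.342, -0.003], [0.342, 0.94, 0.0], [0.003, -0.001, -1.0]]
ft_force: [1.0, 0.3, -1.7]
gripper_width: 0.0538
```

```bash
python3 -c "
from h import *
plan((.5483,-.0042,.075),70.1)"
```

```text
clock 5.82 pos [ 0.5473 -0.0166  0.089 ] yaw 70.03 q [-0.03  0.32 -0.38  0.87  0.    0.32] w 0.0538 F [ 1.   0.3 -1.7]
shift cm [0.32 1.2  1.4 ] rot [-0.001  -0.0032 -0.0012]
```

>>> arm_command:
  steps:
    - [0.6,0.3,1.2,1.4,0,0,0]
    - [0.6,0.3,1.2,1.4,0,0,0]
    - [0.6,0.3,1.2,1.4,0,0,0]
    - [0.6,0.3,1.2,1.4,0,0,0]
    - [0.6,0.3,1.2,1.4,0,0,0]

```text
clock: 6.23
eef_pos: [0.5504, -0.0071, 0.0765]
orientation: [[-0.94, 0.342, -0.001], [0.342, 0.94, -0.0], [0.001, -0.001, -1.0]]
ft_force: [1.2, 0.8, -1.3]
gripper_width: 0.0539
```

>>> arm_command:
  steps:
    - [0.6,0,0,0,0,0,0]
    - [0.6,0,0,0,0,0,0]
    - [0.6,0,0,0,0,0,0]

```text
clock: 6.48
eef_pos: [0.5508, -0.0068, 0.0771]
orientation: [[-0.94, 0.342, 0.0], [0.342, 0.94, -0.0], [-0.0, 0.0, -1.0]]
ft_force: [-0.4, -0.2, -1.9]
gripper_width: 0.0538
```

```bash
cat > look.py <<'E'
from h import *
import sys
n=sys.argv[1]; x,y,z,yw=map(float,sys.argv[2:6])
plan((x,y,z),yw)
c=cam('wrist'); save(c,'w'+n)
f=c['frame']; cv2.imwrite(f'pics/wz{n}.png',np.hstack([cv2.resize(f[155:200,255:300,::-1],None,fx=8,fy=8,interpolation=0),cv2.resize(f[345:390,255:300,::-1],None,fx=8,fy=8,interpolation=0)]))
s=cam('side');save(s,'s'+n,(190,190,310,270),6)
s=cam('scene');save(s,'c'+n,(210,170,320,255),6)
plan((x,y,z),yw)
E
python3 look.py 6 .5483 -.0042 .065 70.1
```

```text
clock 6.48 pos [ 0.5508 -0.0068  0.0771] yaw 70.0 q [-0.01  0.33 -0.39  0.85 -0.    0.34] w 0.0538 F [-0.4 -0.2 -1.9]
shift cm [0.32 0.16 1.21] rot [ 0.0001  0.0004 -0.0018]
clock 6.63 pos [ 0.5507 -0.0063  0.077 ] yaw 70.04 q [-0.01  0.33 -0.39  0.85  0.    0.34] w 0.0541 F [-0.2 -0.8 -3. ]
shift cm [0.3  0.12 1.2 ] rot [ 0.0001  0.0003 -0.001 ]
```

View pics/w6.png

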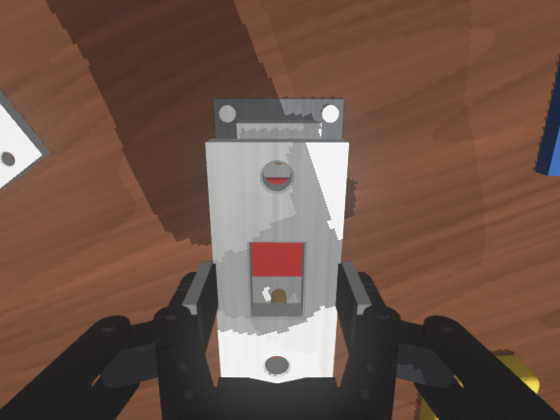

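View pics/wz6.png

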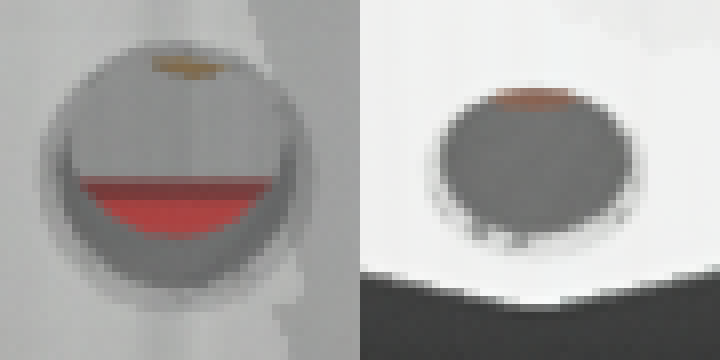

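View pics/s6.png

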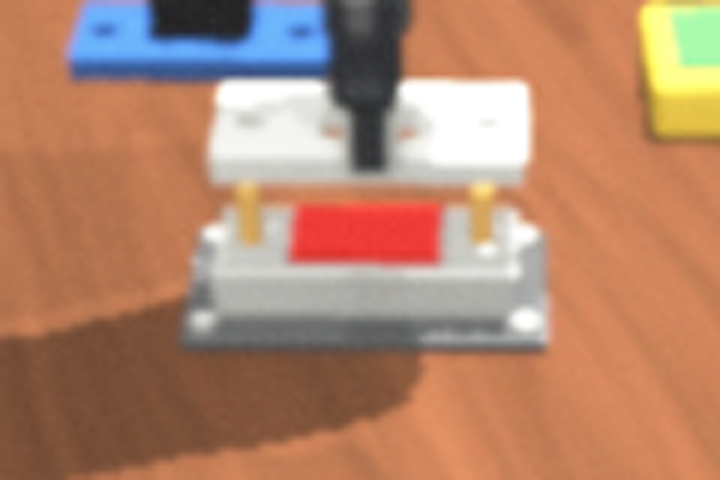

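View pics/c6.png

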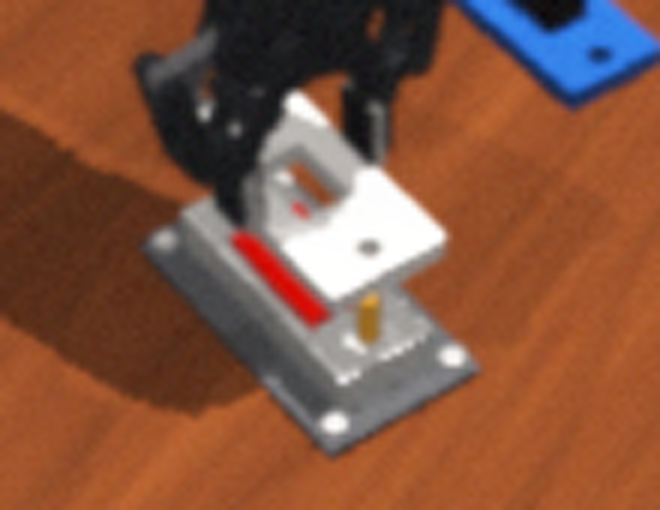

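Run:
```python
from h import *
for n in("side",):
    c=cam(n); 
    q=lambda u,v:((u+.0)/6+190-.5,(v)/6+190-.5)
    a=toplane(c,[q(252,122),q(488,122)],.086);b=toplane(c,[q(247,186),q(482,186)],.0575)
    print(a.mean(0).round(4),b.mean(0).round(4),(b-a).mean(0).round(4))
c=cam("scene");q=lambda u,v:(u/6+210-.5,v/6+170-.5)
a=toplane(c,[q(369,247)],.086);b=toplane(c,[q(371,297)],.0575);print(a.round(4),b.round(4),(b-a).round(4))
c=cam("wrist");c["c2w"]=c["hand_eye"]
plan((.5483,-.0042,.065),70.1)
```

```text
[ 0.5498 -0.0044] [ 0.5458 -0.0069] [-0.0039 -0.0025]
[[ 0.5953 -0.0216]] [[ 0.5967 -0.0228]] [[ 0.0014 -0.0012]]
clock 6.78 pos [ 0.5507 -0.0061  0.0769] yaw 70.07 q [-0.01  0.33 -0.39  0.85 -0.    0.34] w 0.0537 F [ 0.1  0.4 -2.4]
shift cm [0.29 0.09 1.19] rot [ 0.      0.0002 -0.0006]
```

>>> arm_command:
  steps:
    - [0.6,0.28,0.09,0.9,0,0,0]
    - [0.6,0.28,0.09,0.9,0,0,0]
    - [0.6,0.28,0.09,0.9,0,0,0]
    - [0.6,0.28,0.09,0.9,0,0,0]

```text
clock: 7.12
eef_pos: [0.5479, -0.0041, 0.0675]
orientation: [[-0.94, 0.341, -0.001], [0.341, 0.94, -0.0], [0.001, -0.0, -1.0]]
ft_force: [0.2, -0.2, -2.4]
gripper_width: 0.0538
```

```bash
python3 look.py 7 .5483 -.0042 .065 70.1
```

```text
clock 7.12 pos [ 0.5479 -0.0041  0.0675] yaw 70.09 q [-0.01  0.34 -0.41  0.82 -0.    0.34] w 0.0538 F [ 0.2 -0.2 -2.4]
shift cm [-0.04  0.    0.25] rot [-0.0003 -0.0007 -0.0002]
clock 7.27 pos [ 0.5484 -0.0042  0.068 ] yaw 70.08 q [-0.01  0.34 -0.41  0.82 -0.    0.34] w 0.0539 F [-0.6  0.4 -1.8]
shift cm [ 0.01 -0.01  0.3 ] rot [ 0.      0.0003 -0.0004]
```

View pics/wz7.png

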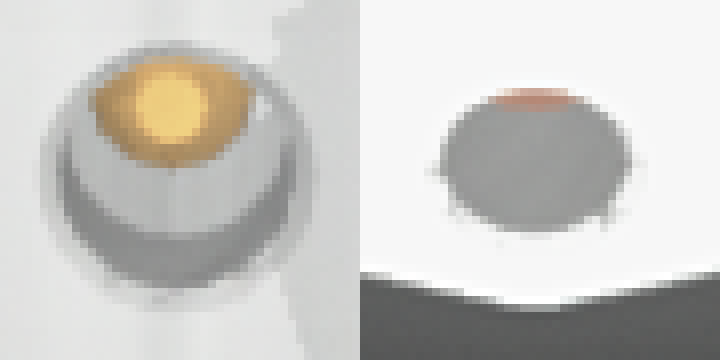

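View pics/s7.png

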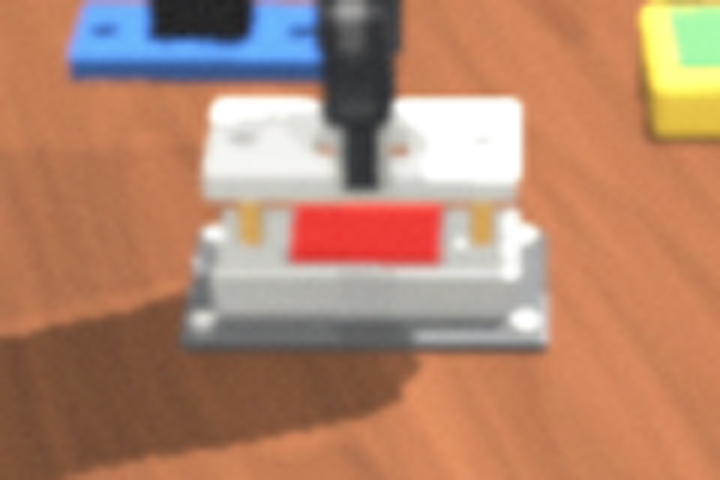

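View pics/c7.png

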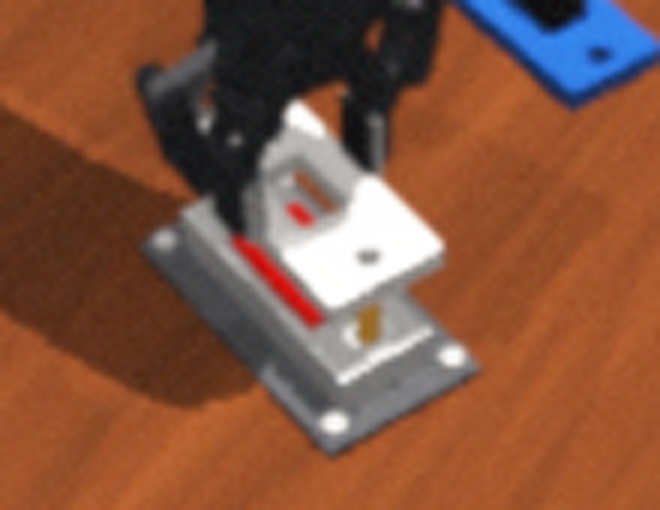

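Run:
```python
from h import *
c=dict(np.load('w5.npz')); c['c2w']=c['hand_eye']
h=toplane(c,[(276.5,175.6)],-.009)[0]; d=toplane(c,[(276.0,167.6)],.010)[0]
print(h,d,d-h)
# bottom rim lowest visible point
r=toplane(c,[(276.7,155+238/8-.5)],.003)[0];print('rim bottom edge',r,'centre x',r[0]+.006)
```

```text
[0.05069267 0.0008872 ] [0.05009626 0.00067285] [-0.0005964  -0.00021435]
rim bottom edge [0.04403419 0.00098903] centre x 0.05003419217697646
```

The tip at zoom (172,105) is within 0.6 mm of the hole centre, so I'm lowering.

>>> arm_command:
  steps:
    - [0.6,-0.03,0,0.6,0,0,0]
    - [0.6,-0.03,0,1.2,0,0,0]
    - [0.6,-0.03,0,1.8,0,0,0]
    - [0.6,-0.03,0,1.8,0,0,0]

```text
clock: 7.6
eef_pos: [0.5473, -0.0043, 0.0482]
orientation: [[-0.94, 0.341, -0.002], [0.341, 0.94, 0.0], [0.002, -0.001, -1.0]]
ft_force: [0.6, 0.1, -1.6]
gripper_width: 0.0539
```

```bash
python3 look.py 8 .5483 -.0042 .036 70.1
```

```text
clock 7.6 pos [ 0.5473 -0.0043  0.0482] yaw 70.07 q [-0.01  0.36 -0.43  0.78  0.    0.34] w 0.0539 F [ 0.6  0.1 -1.6]
shift cm [-0.09  0.04  1.22] rot [-0.0008 -0.0024 -0.0005]
clock 7.75 pos [ 0.5484 -0.0043  0.0496] yaw 70.07 q [-0.01  0.36 -0.43  0.79  0.    0.34] w 0.0536 F [ 0.2  0.5 -1.1]
shift cm [0.01 0.01 1.36] rot [-0.0002 -0.0005 -0.0005]
```

View pics/wz8.png

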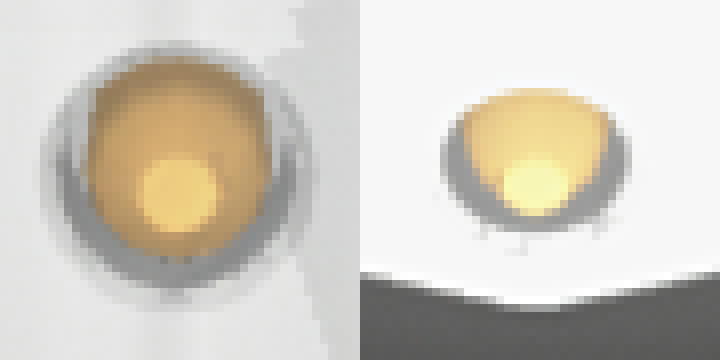

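View pics/s8.png

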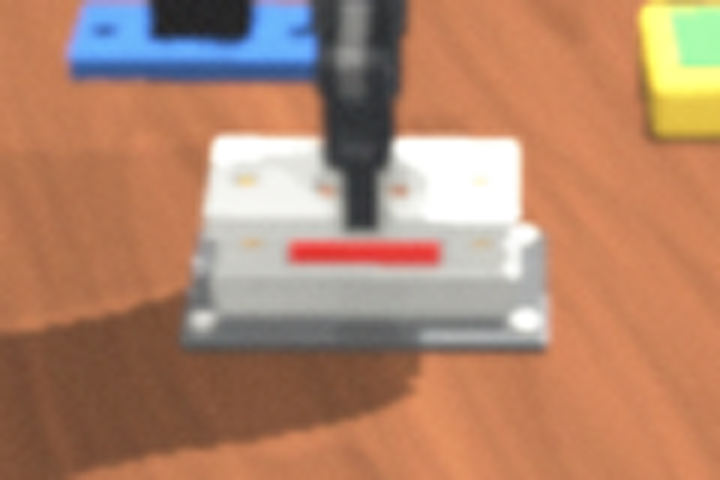

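>>> arm_command:
  steps:
    - [0.6,0,0,0.6,0,0,0]
    - [0.6,0,0,1.1,0,0,0]
    - [0.6,0,0,1.35,0,0,0]
    - [0.6,0,0,1.35,0,0,0]
    - [0.6,0,0,1.35,0,0,0]

```text
clock: 8.17
eef_pos: [0.5486, -0.0042, 0.0363]
orientation: [[-0.94, 0.341, 0.0], [0.341, 0.94, 0.0], [-0.0, 0.0, -1.0]]
ft_force: [0.4, -0.3, -1.7]
gripper_width: 0.0537
```

>>> arm_command:
  steps:
    - [0.6,0,0,0,0,0,0]
    - [0.6,0,0,0,0,0,0]

```text
clock: 8.33
eef_pos: [0.5487, -0.0043, 0.0364]
orientation: [[-0.94, 0.341, 0.0], [0.341, 0.94, 0.0], [-0.0, 0.0, -1.0]]
ft_force: [-1.0, -0.7, -2.1]
gripper_width: 0.0542
```

>>> arm_command:
  steps:
    - [0.6,0,0,0.2,0,0,0]
    - [0.6,0,0,0.25,0,0,0]
    - [0.6,0,0,0.25,0,0,0]

```text
clock: 8.58
eef_pos: [0.5489, -0.0043, 0.0345]
orientation: [[-0.94, 0.341, 0.001], [0.341, 0.94, -0.0], [-0.001, 0.0, -1.0]]
ft_force: [-2.9, 1.2, 7.5]
gripper_width: 0.054
```

```bash
python3 look.py 9 .5483 -.0042 .036 70.1
```

```text
clock 8.58 pos [ 0.5489 -0.0043  0.0345] yaw 70.07 q [-0.01  0.38 -0.44  0.75 -0.    0.34] w 0.054 F [-2.9  1.2  7.5]
shift cm [ 0.06 -0.01 -0.15] rot [ 0.0002  0.0007 -0.0005]
clock 8.73 pos [ 0.5489 -0.0043  0.0347] yaw 70.07 q [-0.01  0.38 -0.44  0.75 -0.    0.34] w 0.054 F [-2.3  0.2  6.9]
shift cm [ 0.06 -0.01 -0.13] rot [ 0.0003  0.0008 -0.0005]
```

View pics/s9.png

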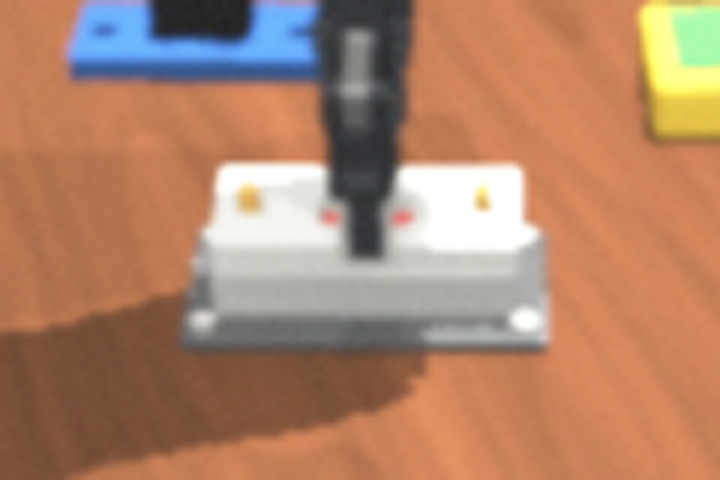

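Both dowels are through and the plate rests on the pad (contact +7 N). I'm releasing it.

>>> arm_command:
  steps:
    - [0,0,0,-0.1,0,0,0]
    - [0,0,0,-0.1,0,0,0]
    - [0,0,0,-0.1,0,0,0]
    - [0,0,0,-0.1,0,0,0]
    - [0,0,0,-0.1,0,0,0]

```text
clock: 9.15
eef_pos: [0.5485, -0.0043, 0.0347]
orientation: [[-0.94, 0.341, -0.0], [0.341, 0.94, -0.0], [0.0, -0.0, -1.0]]
ft_force: [-0.5, -0.1, 0.4]
gripper_width: 0.0854
```

```bash
python3 -c "
from h import *
plan((.532,.213,.15),70.2)"
```

```text
clock 9.15 pos [ 0.5485 -0.0043  0.0347] yaw 70.07 q [-0.01  0.38 -0.44  0.75 -0.    0.34] w 0.0854 F [-0.5 -0.1  0.4]
shift cm [  8.96  19.86 -11.53] rot [-0.0001 -0.0001 -0.0022]
```

>>> arm_command:
  steps:
    - [0,0,0,-4,0,0,0]
    - [0,0,0,-7,0,0,0]
    - [0,5,10,-11,0,0,0]
    - [0,9,19.9,-11.5,0,0,0]
    - [0,9,19.9,-11.5,0,0,0]

```text
clock: 9.57
eef_pos: [0.539, 0.1174, 0.1345]
orientation: [[-0.939, 0.343, 0.002], [0.343, 0.939, 0.001], [-0.002, 0.001, -1.0]]
ft_force: [0.8, 0.1, -0.2]
gripper_width: 0.0854
```

```bash
python3 -c "
from h import *
plan((.532,.213,.15),70.2)"
```

```text
clock 9.57 pos [0.539  0.1174 0.1345] yaw 69.93 q [ 0.21  0.28 -0.32  0.97  0.    0.56] w 0.0854 F [ 0.8  0.1 -0.2]
shift cm [ 3.94  8.74 -1.55] rot [ 0.0012  0.0018 -0.0048]
```

>>> arm_command:
  steps:
    - [0,3.9,8.7,-1.6,0,0,0]
    - [0,3.9,8.7,-1.6,0,0,0]
    - [0,3.9,8.7,-1.6,0,0,0]
    - [0,3.9,8.7,-1.6,0,0,0]
    - [0,3.9,8.7,-1.6,0,0,0]

```text
clock: 9.98
eef_pos: [0.5312, 0.2121, 0.1488]
orientation: [[-0.941, 0.339, -0.0], [0.339, 0.941, -0.001], [-0.0, -0.001, -1.0]]
ft_force: [-0.6, -0.8, 0.2]
gripper_width: 0.0852
```

>>> arm_command:
  steps:
    - [0,3.7,7,0,0,0,0]
    - [0,3.7,7,0,0,0,0]
    - [0,0,0,0,0,0,0]
    - [0,0,0,0,0,0,0]

```text
clock: 10.32
eef_pos: [0.53, 0.2149, 0.1482]
orientation: [[-0.944, 0.331, -0.0], [0.331, 0.944, -0.001], [0.0, -0.001, -1.0]]
ft_force: [0.7, -1.6, -0.3]
gripper_width: 0.0851
```

```bash
python3 -c "
from h import *
plan((.532,.213,.15),70.2)
c=cam('wrist'); save(c,'w10')
hsv=cv2.cvtColor(c['frame'],cv2.COLOR_RGB2HSV); m=cv2.inRange(hsv,(100,100,40),(130,255,255))
cs,_=cv2.findContours(m,cv2.RETR_CCOMP,cv2.CHAIN_APPROX_NONE)
for k in cs:
  if cv2.contourArea(k)>60: print(k.reshape(-1,2).mean(0).round(),rect(toplane(c,k,.012)))
plan((.532,.213,.15),70.2)
np.savez('w10.npz',**{k:np.array(v) for k,v in c.items()})
"
```

```text
clock 10.32 pos [0.53   0.2149 0.1482] yaw 70.65 q [ 0.39  0.31 -0.25  1.01 -0.    0.72] w 0.0851 F [ 0.7 -1.6 -0.3]
shift cm [-0.25 -0.12 -0.18] rot [-0.0009 -0.0002  0.0079]
[279. 188.] [529.8 218.5 123.9  55.7 -20.5]
[278. 243.] [572.1 202.5  10.    9.9  28. ]
[280. 201.] [536.7 216.5  63.4  27.4 -20. ]
[281. 137.] [484.3 235.3  12.3  11.3  70.7]
clock 10.37 pos [0.5309 0.2056 0.1481] yaw 70.1 q [ 0.37  0.31 -0.25  1.02 -0.01  0.72] w 0.0859 F [-1.3 -5.9 -0.7]
shift cm [ 0.15  0.73 -0.19] rot [-0.0066  0.0015 -0.0017]
```

View pics/w10.png

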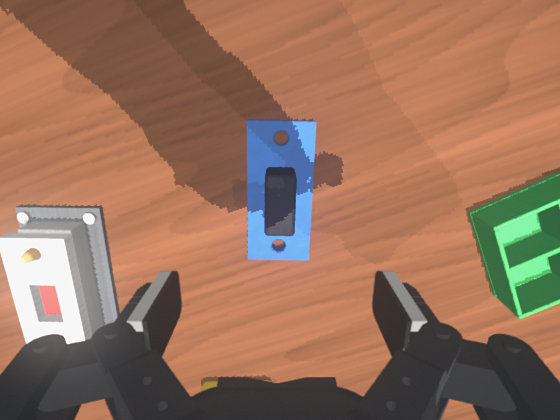

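The extra jog left the arm still moving, so I'm letting it settle and measuring again.

>>> arm_command:
  steps:
    - [0,0,0,0,0,0,0]
    - [0,0,0,0,0,0,0]
    - [0,0,0,0,0,0,0]

```text
clock: 10.62
eef_pos: [0.5316, 0.2106, 0.1489]
orientation: [[-0.939, 0.343, -0.0], [0.343, 0.939, 0.0], [0.0, -0.0, -1.0]]
ft_force: [0.2, -0.5, 0.7]
gripper_width: 0.0851
```

```bash
cat > blue.py <<'E'
from h import *
import sys
T=eval(sys.argv[2])
plan(*T)
c=cam('wrist'); save(c,'w'+sys.argv[1])
hsv=cv2.cvtColor(c['frame'],cv2.COLOR_RGB2HSV); m=cv2.inRange(hsv,(100,100,40),(130,255,255))
cs,_=cv2.findContours(m,cv2.RETR_CCOMP,cv2.CHAIN_APPROX_NONE)
for k in cs:
  if cv2.contourArea(k)>60: print(k.reshape(-1,2).mean(0).round(),rect(toplane(c,k,.012)))
plan(*T)
E
python3 blue.py 11 "((.532,.213,.15),70.2)"
```

```text
clock 10.62 pos [0.5316 0.2106 0.1489] yaw 69.95 q [ 0.38  0.31 -0.25  1.02  0.    0.73] w 0.0851 F [ 0.2 -0.5  0.7]
shift cm [ 0.04  0.24 -0.11] rot [-0.0001 -0.0004 -0.0043]
[283. 185.] [530.  218.5 123.6  55.8 -20.4]
[283. 239.] [572.3 202.8   9.9   9.3 -67.5]
[284. 198.] [536.7 216.8  62.4  28.  -20.5]
[284. 133.] [484.5 235.2  12.1  12.   25.3]
clock 10.67 pos [0.5316 0.211  0.149 ] yaw 70.0 q [ 0.38  0.31 -0.25  1.02  0.    0.73] w 0.0858 F [-1.1  0.4 -0.3]
shift cm [ 0.03  0.2  -0.1 ] rot [ 0.     -0.0002 -0.0036]
```

View pics/w11.png

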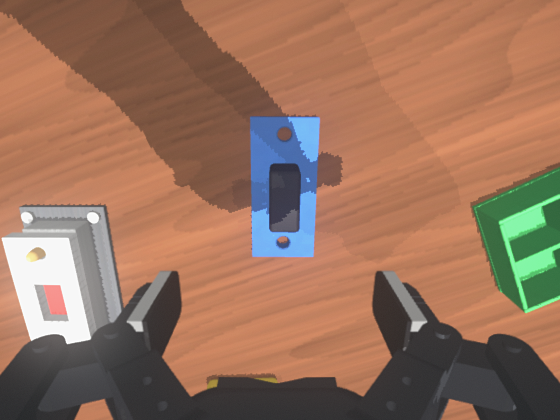

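```bash
python3 -c "
from h import *
plan((.530,.2185,.075),69.7)"
```

```text
clock 10.67 pos [0.5316 0.211  0.149 ] yaw 70.0 q [ 0.38  0.31 -0.25  1.02  0.    0.73] w 0.0858 F [-1.1  0.4 -0.3]
shift cm [0.4  0.65 7.4 ] rot [ 0.     -0.0002  0.0052]
```

>>> arm_command:
  steps:
    - [0,0.4,0.65,3.5,0,0,0.005]
    - [0,0.4,0.65,7.4,0,0,0.005]
    - [0,0.4,0.65,7.4,0,0,0.005]
    - [0,0.4,0.65,7.4,0,0,0.005]
    - [0,0.4,0.65,7.4,0,0,0.005]

```text
clock: 11.08
eef_pos: [0.5304, 0.2194, 0.0763]
orientation: [[-0.938, 0.345, 0.0], [0.345, 0.938, 0.0], [-0.0, 0.0, -1.0]]
ft_force: [-0.3, 0.8, 0.9]
gripper_width: 0.0854
```

>>> arm_command:
  steps:
    - [0,0,0,0,0,0,0]
    - [0,0,0,0,0,0,0]

```text
clock: 11.25
eef_pos: [0.5315, 0.2198, 0.0773]
orientation: [[-0.938, 0.346, 0.003], [0.346, 0.938, 0.001], [-0.003, 0.002, -1.0]]
ft_force: [0.1, 0.4, 0.1]
gripper_width: 0.0855
```

```bash
python3 blue.py 12 "((.530,.2185,.022),69.7)"
```

```text
clock 11.25 pos [0.5315 0.2198 0.0773] yaw 69.78 q [ 0.39  0.37 -0.34  0.86 -0.    0.74] w 0.0855 F [0.1 0.4 0.1]
shift cm [ 0.11 -0.19  5.53] rot [0.0024 0.0026 0.0015]
[272. 214.] [529.6 218.5 123.8  55.7 -20.5]
[272. 236.] [540.7 213.9  71.5  28.7 -20.3]
[272. 150.] [484.1 235.5  11.3  10.9  25. ]
clock 11.3 pos [0.5313 0.2197 0.0771] yaw 69.78 q [ 0.39  0.37 -0.34  0.86  0.    0.75] w 0.0857 F [-0.3  0.5  0.3]
shift cm [ 0.09 -0.17  5.51] rot [0.0022 0.0024 0.0014]
```

View pics/w12.png

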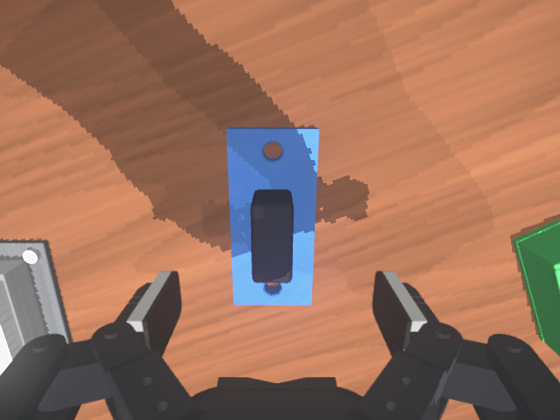

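>>> arm_command:
  steps:
    - [0,0.12,-0.2,2.5,0,0,0.004]
    - [0,0.12,-0.2,5.5,0,0,0.004]
    - [0,0.12,-0.2,5.5,0,0,0.004]
    - [0,0.12,-0.2,5.5,0,0,0.004]
    - [0,0.12,-0.2,5.5,0,0,0.004]

```text
clock: 11.72
eef_pos: [0.5289, 0.218, 0.0216]
orientation: [[-0.937, 0.349, 0.001], [0.349, 0.937, 0.0], [-0.001, 0.001, -1.0]]
ft_force: [0.2, -0.1, 1.0]
gripper_width: 0.0855
```

>>> arm_command:
  steps:
    - [0.4,0,0,0,0,0,0]
    - [0.55,0,0,0,0,0,0]
    - [0.65,0,0,0,0,0,0]
    - [0.9,0,0,0,0,0,0]
    - [0.9,0,0,0,0,0,0]
  squeeze: 90

```text
clock: 12.13
eef_pos: [0.5284, 0.2178, 0.0206]
orientation: [[-0.937, 0.349, 0.001], [0.349, 0.937, 0.0], [-0.001, 0.001, -1.0]]
ft_force: [-0.9, 0.9, -0.5]
gripper_width: 0.0254
```

>>> arm_command:
  steps:
    - [0.9,0,0,0,0,0,0]
    - [0.9,0,0,0,0,0,0]

```text
clock: 12.3
eef_pos: [0.5285, 0.218, 0.0208]
orientation: [[-0.937, 0.349, 0.001], [0.349, 0.937, 0.001], [-0.001, 0.001, -1.0]]
ft_force: [-0.3, 0.3, 6.3]
gripper_width: 0.0228
```

```bash
python3 -c "
from h import *
plan((.530,.2185,.10),69.7)
c=cam('wrist'); save(c,'w13')
c=cam('side'); save(c,'s13',(170,140,290,220),6)"
```

```text
clock 12.3 pos [0.5285 0.218  0.0208] yaw 69.56 q [ 0.39  0.43 -0.4   0.74  0.    0.75] w 0.0228 F [-0.3  0.3  6.3]
shift cm [-0.13  0.1  -7.92] rot [ 0.0009  0.0007 -0.0024]
```

View pics/w13.png

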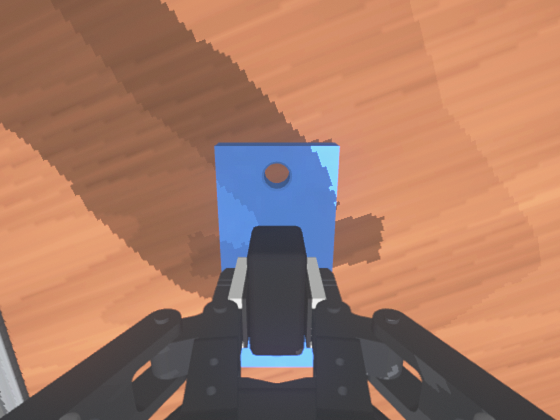

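View pics/s13.png

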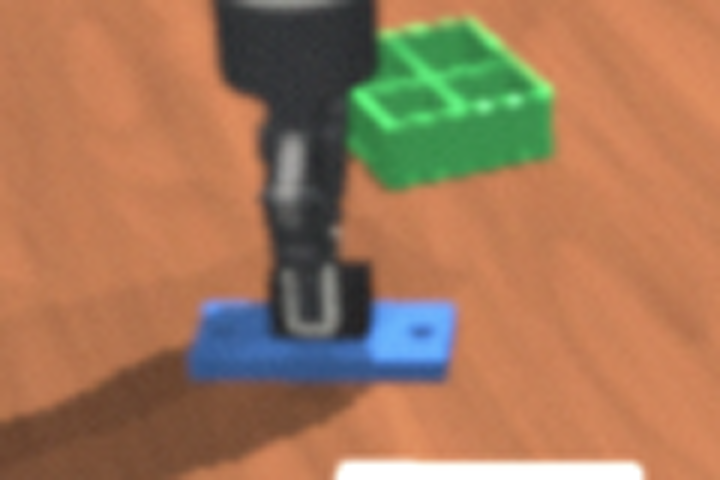

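>>> arm_command:
  steps:
    - [0.95,0,0,-4,0,0,0]
    - [0.95,0,0,-8.5,0,0,0]
    - [0.95,0,0,-8.5,0,0,0]
    - [0.95,0,0,-8.5,0,0,0]
    - [0.95,0,0,-8.5,0,0,0]

```text
clock: 12.82
eef_pos: [0.5277, 0.2175, 0.1045]
orientation: [[-0.937, 0.349, -0.0], [0.349, 0.937, -0.0], [0.0, -0.0, -1.0]]
ft_force: [-0.9, 0.6, -4.3]
gripper_width: 0.0222
```

>>> arm_command:
  steps:
    - [0.95,0,0,0,0,0,0]
    - [0.95,0,0,0,0,0,0]

```text
clock: 12.98
eef_pos: [0.5264, 0.217, 0.103]
orientation: [[-0.937, 0.349, -0.004], [0.349, 0.937, -0.001], [0.003, -0.003, -1.0]]
ft_force: [0.1, -0.2, -2.6]
gripper_width: 0.0223
```

Run:
```python
from h import *
plan((.5462,-.0028,.11),70)
c=cam('wrist'); save(c,'w14')
np.savez('w14.npz',**{k:np.array(v) for k,v in c.items()})
f=c['frame'];cv2.imwrite('pics/wz14.png',np.hstack([cv2.resize(f[155:200,255:300,::-1],None,fx=8,fy=8,interpolation=0)]))
hsv=cv2.cvtColor(f,cv2.COLOR_RGB2HSV)
m=cv2.inRange(hsv,(100,100,40),(130,255,255))
ys,xs=np.nonzero(m);print(xs.min(),xs.max(),ys.min(),ys.max())
for y in(150,170,190,210,230,250,355,360,364):
    r=np.nonzero(m[y])[0]; print(y,r.min() if len(r) else None,r.max() if len(r) else None)
```

```text
clock 12.98 pos [0.5264 0.217  0.103 ] yaw 69.56 q [ 0.39  0.34 -0.31  0.92 -0.    0.75] w 0.0223 F [ 0.1 -0.2 -2.6]
shift cm [ -9.53 -19.91  -0.68] rot [-0.0026 -0.0028 -0.0077]
215 338 143 366
150 215 338
170 216 337
190 217 336
210 218 334
230 220 333
250 221 332
355 240 313
360 240 313
364 240 313
```

View pics/w14.png

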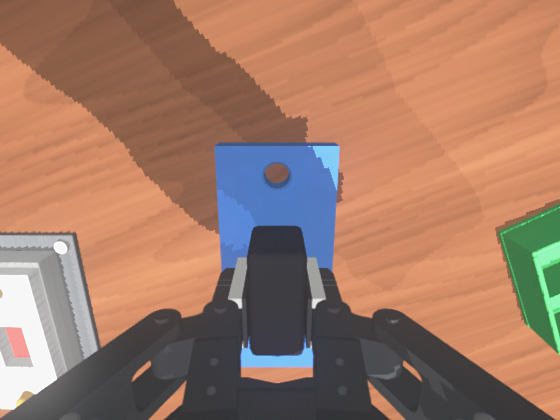

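View pics/wz14.png

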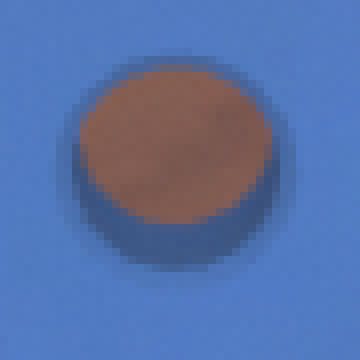

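Run:
```python
from h import *
c=dict(np.load('w14.npz')); c['c2w']=c['hand_eye']
f=c['frame']; print(f[138:152,277].tolist()); print(f[361:371,277].tolist())
for zt in(.005,.007,.009,.011):
    p=toplane(c,[(276.6,175.2),(276.5,366.5),(276.5,147),(216,170),(337.5,170)],zt)
    print(zt,p.round(4).tolist(),'len',p[2,0]-p[1,0],'wid',p[4,1]-p[3,1])
```

```text
[[128, 90, 75], [128, 90, 75], [130, 90, 76], [128, 88, 76], [101, 90, 103], [69, 87, 130], [64, 86, 131], [66, 90, 137], [82, 120, 189], [83, 123, 194], [82, 122, 193], [83, 122, 193], [82, 122, 193], [82, 123, 194]]
[[125, 198, 247], [125, 198, 247], [126, 198, 247], [127, 199, 247], [125, 198, 248], [149, 186, 248], [195, 159, 185], [217, 143, 113], [219, 147, 110], [221, 150, 115]]
0.005 [[0.0478, 0.0008], [-0.0594, 0.0008], [0.0604, 0.0007], [0.0502, -0.0261], [0.0502, 0.0278]] len 0.1198145313435058 wid 0.05395790150654417
0.007 [[0.0474, 0.0008], [-0.0614, 0.0008], [0.0601, 0.0007], [0.0498, -0.0265], [0.0498, 0.0282]] len 0.12144466704315464 wid 0.054692025327233156
0.009 [[0.0469, 0.0008], [-0.0633, 0.0008], [0.0598, 0.0007], [0.0494, -0.0268], [0.0494, 0.0286]] len 0.1230748027428035 wid 0.05542614914792214
0.011 [[0.0465, 0.0008], [-0.0652, 0.0008], [0.0595, 0.0007], [0.0489, -0.0272], [0.049, 0.029]] len 0.12470493844245235 wid 0.05616027296861112
```

```bash
python3 -c "
from h import *
plan((.5451,-.0032,.103),70.05)"
```

```text
clock 13.03 pos [0.5266 0.2171 0.1031] yaw 69.56 q [ 0.39  0.34 -0.31  0.92 -0.    0.75] w 0.0224 F [-0.6  0.2 -2.1]
shift cm [ -9.43 -20.     0.04] rot [-0.0024 -0.0026 -0.0086]
```

>>> arm_command:
  steps:
    - [0.95,-4,-8.3,0,0,0,-0.008]
    - [0.95,-9.4,-20,0,0,0,-0.008]
    - [0.95,-9.4,-20,0,0,0,-0.008]
    - [0.95,-9.4,-20,0,0,0,-0.008]
    - [0.95,-9.4,-20,0,0,0,-0.008]

```text
clock: 13.45
eef_pos: [0.5442, 0.0084, 0.104]
orientation: [[-0.94, 0.341, -0.002], [0.341, 0.94, -0.0], [0.002, -0.001, -1.0]]
ft_force: [1.0, -0.5, -3.1]
gripper_width: 0.0223
```

```bash
python3 -c "
from h import *
plan((.5451,-.0032,.09),70.05)"
```

```text
clock 13.45 pos [0.5442 0.0084 0.104 ] yaw 70.05 q [ 0.02  0.3  -0.37  0.9  -0.    0.36] w 0.0223 F [ 1.  -0.5 -3.1]
shift cm [-0.48 -1.06  1.4 ] rot [-0.0007 -0.0017  0.0001]
```

>>> arm_command:
  steps:
    - [0.95,-0.5,-1.1,1.2,0,0,0]
    - [0.95,-0.5,-1.1,1.2,0,0,0]
    - [0.95,-0.5,-1.1,1.2,0,0,0]
    - [0.95,-0.5,-1.1,1.2,0,0,0]
    - [0.95,-0.5,-1.1,1.2,0,0,0]

```text
clock: 13.87
eef_pos: [0.5461, -0.0008, 0.093]
orientation: [[-0.94, 0.34, -0.0], [0.34, 0.94, 0.0], [0.001, 0.0, -1.0]]
ft_force: [0.5, 0.8, -2.6]
gripper_width: 0.0226
```

```bash
python3 look.py 15 .5451 -.0032 .088 70.05
```

```text
clock 13.87 pos [ 0.5461 -0.0008  0.093 ] yaw 70.1 q [-0.    0.31 -0.38  0.88  0.    0.35] w 0.0226 F [ 0.5  0.8 -2.6]
shift cm [ 0.01 -0.26  0.5 ] rot [ 0.0002 -0.0005  0.0009]
clock 14.02 pos [ 0.5464 -0.0008  0.0933] yaw 70.12 q [-0.    0.31 -0.38  0.88  0.    0.35] w 0.0226 F [-0.2 -0.4 -3.1]
shift cm [ 0.04 -0.27  0.53] rot [0.0002 0.0003 0.0012]
```

View pics/wz15.png

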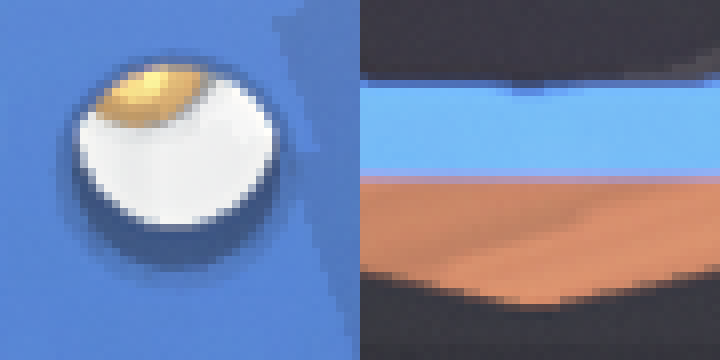

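View pics/s15.png

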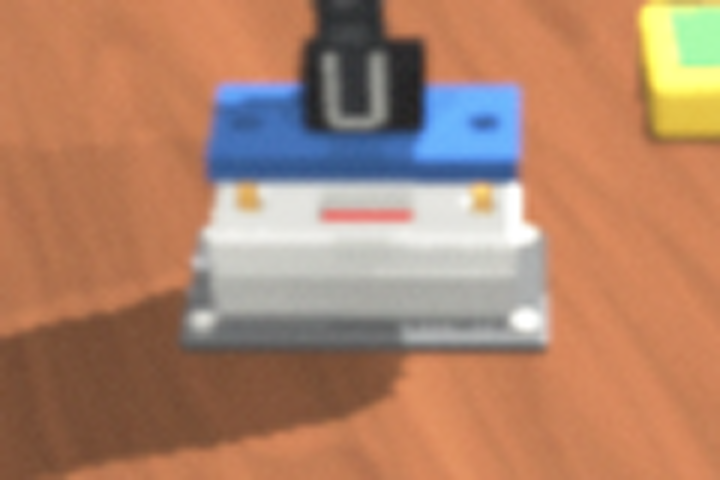

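>>> arm_command:
  steps:
    - [0.95,0.05,-0.27,0.6,0,0,0]
    - [0.95,0.05,-0.27,0.6,0,0,0]
    - [0.95,0.05,-0.27,0.6,0,0,0]
    - [0.95,0.05,-0.27,0.6,0,0,0]

```text
clock: 14.35
eef_pos: [0.5446, -0.0042, 0.0869]
orientation: [[-0.94, 0.342, -0.0], [0.342, 0.94, 0.0], [0.0, -0.0, -1.0]]
ft_force: [0.1, 0.1, -2.9]
gripper_width: 0.0224
```

```bash
python3 look.py 16 .5451 -.0032 .088 70.05
```

```text
clock 14.35 pos [ 0.5446 -0.0042  0.0869] yaw 70.03 q [-0.01  0.31 -0.4   0.86  0.    0.34] w 0.0224 F [ 0.1  0.1 -2.9]
shift cm [-0.02  0.11 -0.11] rot [-0.0001 -0.0004 -0.0004]
clock 14.5 pos [ 0.5449 -0.0043  0.0872] yaw 70.01 q [-0.01  0.31 -0.39  0.86  0.    0.34] w 0.0226 F [ 0.2  0.4 -3. ]
shift cm [ 0.02  0.11 -0.08] rot [ 0.0001  0.0002 -0.0007]
```

View pics/wz16.png

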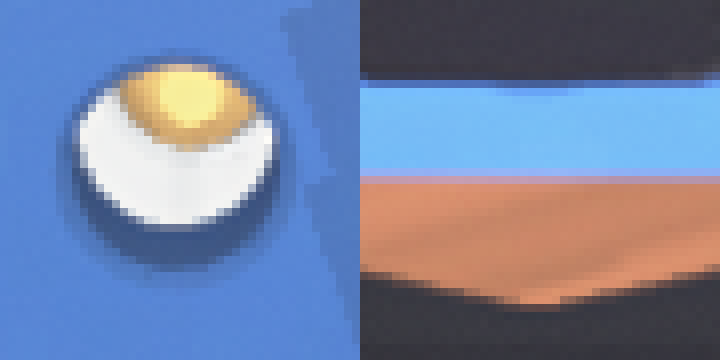

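View pics/s16.png

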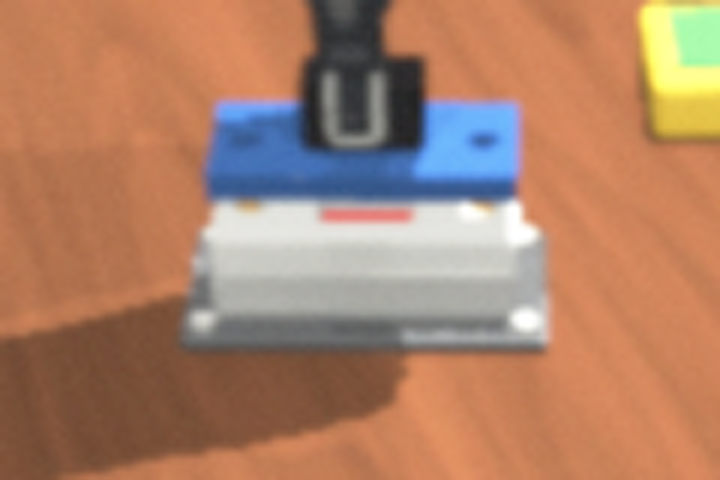

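Run:
```python
from h import *
c=dict(np.load('w14.npz')); c['c2w']=c['hand_eye']
print('hole',toplane(c,[(276.6,175.2)],.0095),'dowel',toplane(c,[(278,166.4)],.029),'rim',toplane(c,[(276.6,183.0)],.0215)+[.006,0])
```

```text
hole [[0.04682781 0.00079827]] dowel [[0.04702678 0.00154015]] rim [[0.04612694 0.00081676]]
```

>>> arm_command:
  steps:
    - [0.95,0.04,0.08,0,0,0,0]
    - [0.95,0.04,0.08,0.3,0,0,0]
    - [0.95,0.04,0.08,0.8,0,0,0]
    - [0.95,0.04,0.08,1.2,0,0,0]
    - [0.95,0.04,0.08,1.2,0,0,0]

```text
clock: 14.92
eef_pos: [0.5438, -0.0034, 0.0738]
orientation: [[-0.94, 0.342, -0.002], [0.342, 0.94, 0.0], [0.002, -0.001, -1.0]]
ft_force: [0.5, -0.9, -3.4]
gripper_width: 0.0224
```

```bash
python3 look.py 17 .5451 -.0032 .0665 70.05
```

```text
clock 14.92 pos [ 0.5438 -0.0034  0.0738] yaw 70.02 q [-0.01  0.33 -0.41  0.84 -0.    0.34] w 0.0224 F [ 0.5 -0.9 -3.4]
shift cm [-0.12  0.07  0.73] rot [-0.0006 -0.0018 -0.0006]
clock 15.07 pos [ 0.5446 -0.0035  0.0749] yaw 70.01 q [-0.01  0.33 -0.41  0.84  0.    0.34] w 0.0225 F [-0.4 -0.  -2.8]
shift cm [-0.04  0.04  0.84] rot [-0.0001 -0.0004 -0.0007]
```

View pics/wz17.png

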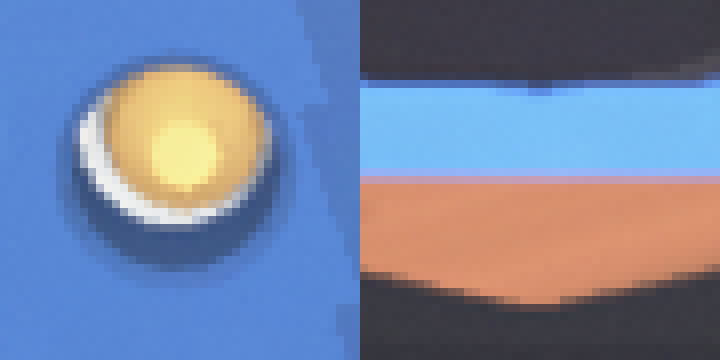

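View pics/s17.png

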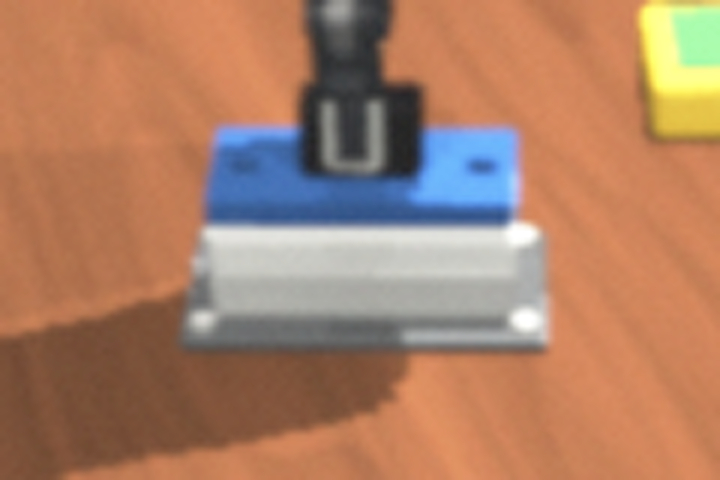

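View pics/c17.png

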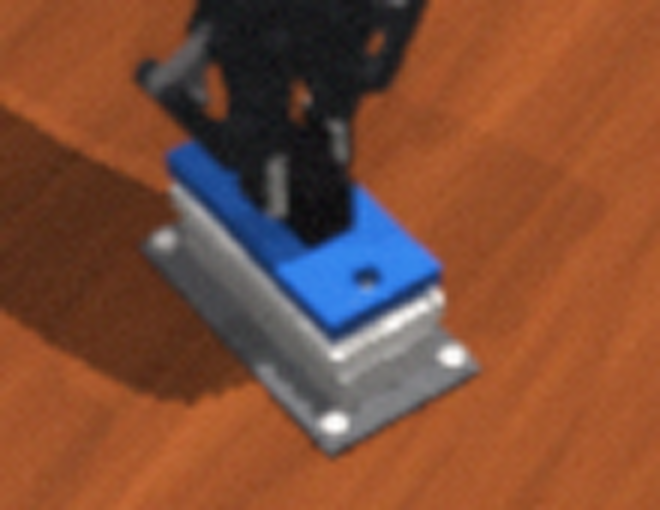

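>>> arm_command:
  steps:
    - [0.95,0,0.05,0.3,0,0,0]
    - [0.95,0,0.05,0.6,0,0,0]
    - [0.95,0,0.05,0.75,0,0,0]
    - [0.95,0,0.05,0.75,0,0,0]
    - [0.95,0,0.05,0.75,0,0,0]

```text
clock: 15.48
eef_pos: [0.5447, -0.003, 0.0674]
orientation: [[-0.94, 0.342, -0.0], [0.342, 0.94, 0.0], [0.0, -0.0, -1.0]]
ft_force: [0.5, 0.5, -3.0]
gripper_width: 0.0223
```

```bash
python3 look.py 18 .5451 -.0032 .0615 70.05
```

```text
clock 15.48 pos [ 0.5447 -0.003   0.0674] yaw 70.01 q [-0.01  0.33 -0.42  0.82  0.    0.34] w 0.0223 F [ 0.5  0.5 -3. ]
shift cm [-0.04 -0.01  0.59] rot [-0.0001 -0.0003 -0.0006]
clock 15.63 pos [ 0.545  -0.003   0.0677] yaw 70.02 q [-0.01  0.33 -0.42  0.82  0.    0.34] w 0.0227 F [-0.6 -0.2 -1.8]
shift cm [-0.02 -0.02  0.62] rot [ 0.0001  0.0001 -0.0005]
```

View pics/wz18.png

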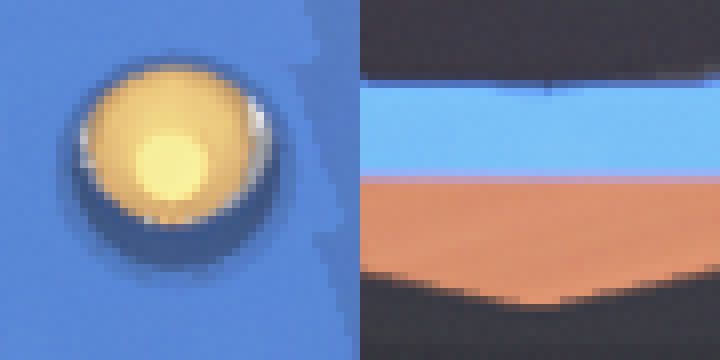

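View pics/s18.png

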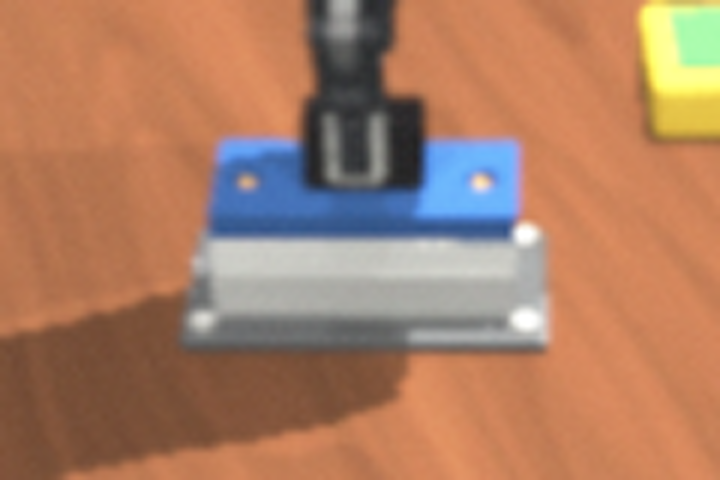

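View pics/c18.png

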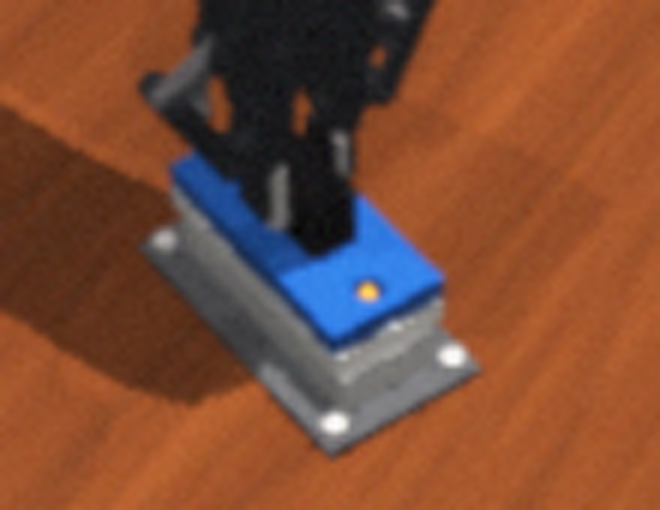

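The side view shows both dowel tips coming through the blue plate at (247,181) and (481,181). Now I press.

>>> arm_command:
  steps:
    - [0.95,0,0,0.15,0,0,0]
    - [0.95,0,0,0.3,0,0,0]
    - [0.95,0,0,0.45,0,0,0]
    - [0.95,0,0,0.45,0,0,0]
  squeeze: 110

```text
clock: 15.97
eef_pos: [0.5454, -0.003, 0.0636]
orientation: [[-0.94, 0.342, 0.001], [0.342, 0.94, -0.0], [-0.001, 0.0, -1.0]]
ft_force: [-1.4, 0.4, 6.4]
gripper_width: 0.0217
```

>>> arm_command:
  steps:
    - [0.95,0,0,0.1,0,0,0]
    - [0.95,0,0,0.2,0,0,0]
    - [0.95,0,0,0.2,0,0,0]

```text
clock: 16.22
eef_pos: [0.5454, -0.003, 0.0618]
orientation: [[-0.94, 0.342, 0.001], [0.342, 0.94, -0.0], [-0.001, 0.0, -1.0]]
ft_force: [-2.0, -0.3, 6.1]
gripper_width: 0.0219
```

>>> arm_command:
  steps:
    - [0.95,0,0,0.1,0,0,0]
    - [0.95,0,0,0.15,0,0,0]
    - [0.95,0,0,0.15,0,0,0]

```text
clock: 16.47
eef_pos: [0.5453, -0.003, 0.0608]
orientation: [[-0.94, 0.342, 0.001], [0.342, 0.94, -0.0], [-0.001, 0.0, -1.0]]
ft_force: [-4.2, 0.2, 11.4]
gripper_width: 0.0218
```

>>> arm_command:
  steps:
    - [0.95,0,0,0.1,0,0,0]
    - [0.95,0,0,0.1,0,0,0]
    - [0.95,0,0,0.1,0,0,0]

```text
clock: 16.72
eef_pos: [0.5454, -0.003, 0.0609]
orientation: [[-0.94, 0.342, 0.002], [0.342, 0.94, -0.0], [-0.002, 0.001, -1.0]]
ft_force: [-6.9, 0.3, 19.9]
gripper_width: 0.0221
```

```bash
python3 look.py 19 .5451 -.0032 .0615 70.05
python3 - <<'E'
import cv2,numpy as np
a=cv2.imread('pics/s19.png');b=cv2.imread('pics/c19.png')
print(a.shape,b.shape)
E
```

```text
clock 16.72 pos [ 0.5454 -0.003   0.0609] yaw 70.01 q [-0.01  0.34 -0.42  0.8  -0.    0.34] w 0.0221 F [-6.9  0.3 19.9]
shift cm [ 0.02 -0.03 -0.06] rot [ 0.0006  0.0016 -0.0006]
clock 16.87 pos [ 0.5454 -0.003   0.0608] yaw 70.01 q [-0.01  0.34 -0.42  0.8  -0.    0.34] w 0.0223 F [-7.4  0.2 20.6]
shift cm [ 0.02 -0.03 -0.07] rot [ 0.0005  0.0016 -0.0007]
(480, 720, 3) (510, 660, 3)
```

View pics/s19.png

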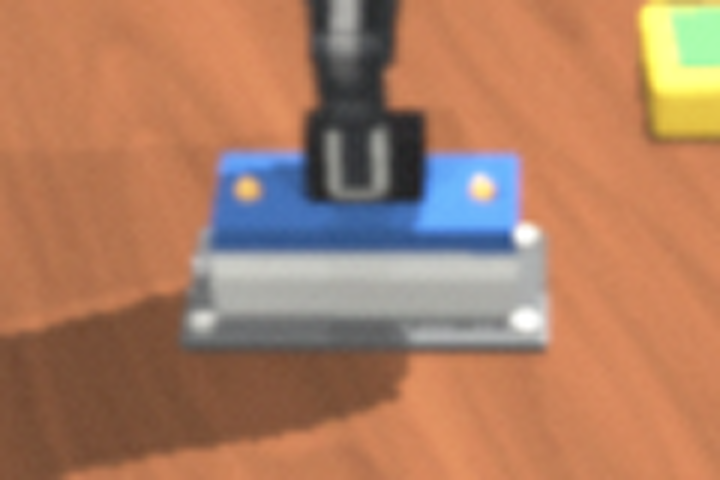

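View pics/c19.png

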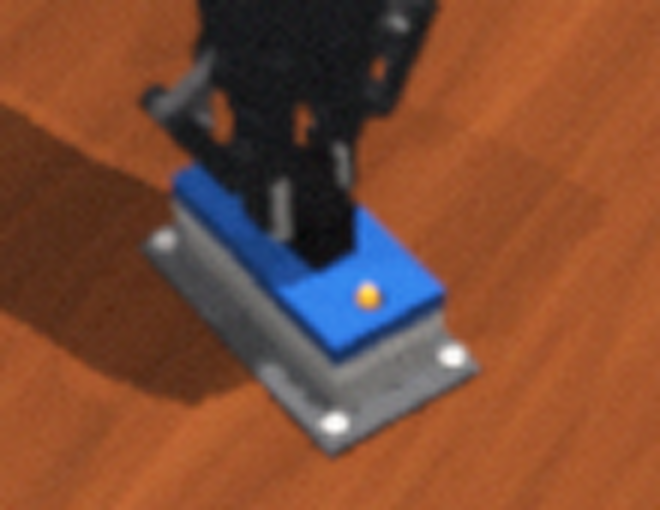

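View pics/w19.png

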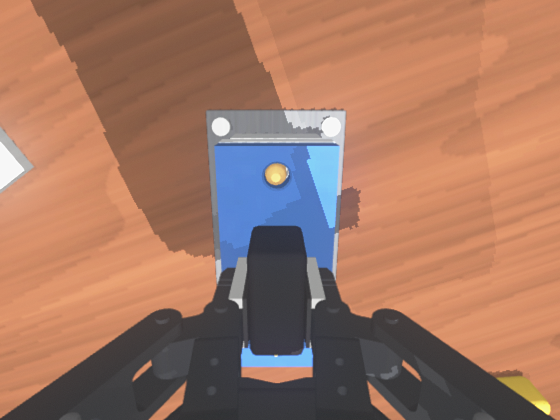

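>>> arm_command:
  steps:
    - [0.95,0.05,0,0.03,0,0.002,0]
    - [0.95,0.05,0,0.03,0,0.002,0]
    - [0.95,0.05,0,0.03,0,0.002,0]
    - [0.95,0.05,0,0.03,0,0.002,0]

```text
clock: 17.2
eef_pos: [0.5453, -0.003, 0.0609]
orientation: [[-0.94, 0.342, 0.001], [0.342, 0.94, 0.0], [-0.001, 0.001, -1.0]]
ft_force: [-6.2, 0.1, 21.9]
gripper_width: 0.0222
```

```bash
python3 -c "
from h import *
plan((.5451,-.0032,.0615),70.05);o=robot.get_obs();print(np.round(o['torque'],2))
c=cam('side');save(c,'s20');c=cam('scene');save(c,'c20')"
```

```text
clock 17.2 pos [ 0.5453 -0.003   0.0609] yaw 70.01 q [-0.01  0.34 -0.42  0.81  0.    0.34] w 0.0222 F [-6.2  0.1 21.9]
shift cm [ 0.02 -0.03 -0.06] rot [ 0.0005  0.0006 -0.0007]
[-0.13  1.5  -0.07]
```

View pics/s20.png

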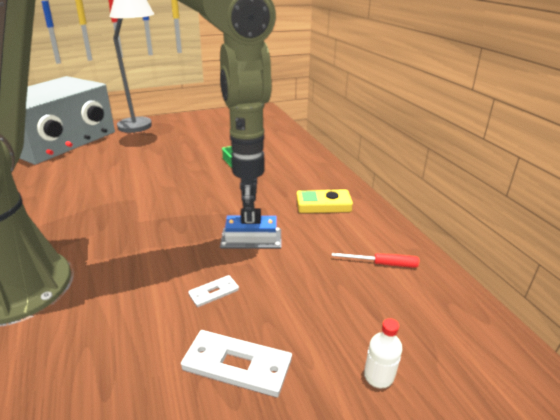

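View pics/c20.png

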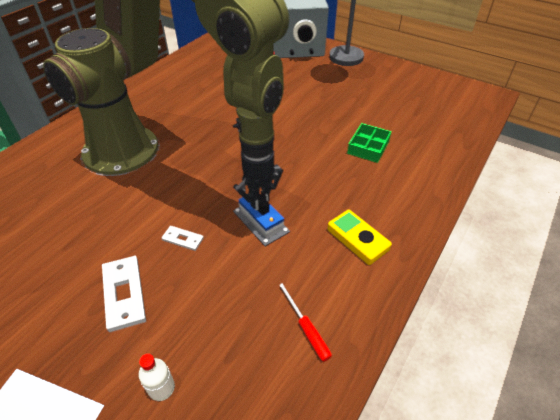

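```bash
python3 -c "
from bench import robot
print(robot.finish_job(), robot.get_obs()['ft_force'])"
```

```text
the job is handed in; nothing more can be done
the job is handed in; nothing more can be done
```

The mould is closed and handed in at about 17.2 s, with the gripper still holding the handle and pressing down. I put the middle-sized cavity plate over both dowels first, then the blue top plate, and pressed the pile until it stopped.

**Final position:** Height stopped at 60.8–60.9 mm while the push rose from about 6 N to 22 N. That is well over the 7–9.5 N needed, so the pad has bottomed.

**Pictures:** The side and scene views show both dowels above the blue plate, the plates square and no visible gap. In the last two full views the meter, bottle, tray and screwdriver look unmoved; I did not measure them.

**Disagreements:**
- Before the first plate was lowered, the side and scene views differed from the wrist camera by up to 4 mm. I went by the wrist view through the holes.
- A side force of about 6 N (along -x) remained at the end, and a small correction reduced it only slightly.
- One wrist picture of the top plate was taken while the arm was still moving. I took it again.

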